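# Pick the real power module by its weight

### The arm

A 6-joint arm with a two-finger parallel gripper is mounted at the origin on a cart in front of the work surface, level with it; the furniture and walls round the work are solid. World frame = base frame: x ahead of the robot, y to its left, z up, the work surface at z = 0. Lengths are in mm, angles in rad, forces in N, time in s.
With the tool pointing down it reaches from about 350 to 775 mm from the base axis. Payload 7.3 kg.
Tool frame: the origin (TCP) lies between the finger pads; the fingertips stand 14 mm ahead of it and the grasp point (between the pads) lies 5 mm behind it; z points along the fingers, y is the direction in which the jaws open and shut (so a half turn about z gives the same grasp; the last joint's range is limited). The gripper opens to 92 mm and grips with 3 to 60 N. Pads are 19 mm wide; open, the fingers measure 130 mm over their backs; the gripper's body (75 mm by 190 mm) begins 47 mm behind the grasp point.
Start: joints at [1.192, 0.342, 1.524, -0, 1.275, -0.146], TCP at [121.103, 510.862, 220.541] pointing down, gripper open.
Joint ranges: [-2.53, 2.53], [-0.77, 2.02], [0.04, 2.7], [-1, 4.14], [0.28, 2.66], [-3.11, 3.11]. Speed limits (rad/s): [2.57, 2.57, 3.14, 3.14, 3.14, 3.14].

### API

Orientations are given as [roll, pitch, yaw] about the fixed x, y, z axes, in that order (R = Rz(yaw) Ry(pitch) Rx(roll)).
In Python, from rig import r, cams, finder gives the robot as it stands.
- The arm moves only by the tool jog_arm, never from a script. Its argument "commands" is a list of rows, each an object with "linear": the shift along the tool's x, y, z in mm, a list of three; "yaw": the turn about the tool's z in rad. A call has 1 to 8 rows; each row shifts and turns the commanded pose from where the row before left it, along the tool's axes as they then stand; what a row does not reach is not made up. A row lasts 1/12 s, in which the tool goes at most 41.7 mm and 7.16 degrees, less where a joint would pass 70% of its speed; a pose out of reach is approached as far as the arm can. A call is refused whole if a number of a shift passes 41.7 or a number of a turn 0.125, either way. A call with a gripper value outside its range is refused whole. "grip" is the finger opening in mm, from 0 to 91.8, set as the call begins (left out, the last holds). The fingers move at their own pace and stop on an object; "squeeze" is the grip in N (left out, the last holds). Time passes only in rows, so rows that do not move let the fingers close. It gives the time, the measured TCP pose, the force and the opening at its end, in the units of the state.
- r.read_state(): the state, without advancing time (a new reading comes with each control period).
- cams.snapshot(name): name is "side" or "top" or "wrist"; returns the picture (400x640x3 uint8, blue, green, red); there is no depth.
- cams.calibration(name): a dict with "fx", "fy", "cx", "cy" (pixels), "R" (3x3) and "t" (3): a world point X has camera coordinates R X + t. Camera axes: x right, y down, z forward; pixel columns grow to the right and rows downward; lengths in mm; the calibration is good to about 2 mm. A picture is of the moment at which its call begins: read the wrist's pose just before it. calibration takes no time and is no camera call; for the wrist camera it gives the pose at the moment of the call.
- r.sign_off(): hands the job in, once; it reports no verdict.
Trained networks look in the newest picture that a camera, given by its name, has taken for a name from the list of things; names that differ only in an ending like _2 or _b are one class to them, and where a whole thing is asked for, a point or a joint stands for the part that bears it (a point fixed in the world has none). Each returns a list of dicts, best first, with "score" (0 to 1); they miss things now and then, are a little off and sometimes report something else, mostly with a low value. They report only what shows in the picture. A call takes as long as a camera call. They do not tell look-alikes from the thing itself.
- finder.look_for(name, camera): "extent" ([left, top, width, height] in pixels, round what is visible of it).
- finder.silhouettes(name, camera): "pixels" (400x640 bool, what is visible of it) and "extent" ([left, top, width, height] in pixels, round what is visible of it).
- finder.tip_of(name, camera): "at" ([row, column] in pixels: a listed point, or the origin of a listed thing).
The state is a dict: "clock": time; "joint_pos": joint angles; "joint_vel": joint speeds; "joint_torque": joint torques, N m; "position": TCP position; "tool_rot": TCP orientation; "wrist_force": force on the tool from outside, world axes, zero at the start; "moment": the same for the moment, N m; "gripper_width": finger opening in mm.
Only numpy, scipy, OpenCV 4.12 (cv2) and the standard library are available. Lean on these libraries where they do the work, as an engineer would, in place of code of your own. Each camera call takes 0.05 s, during which the arm holds its last target.

### The job

Two power modules that look alike lie on the yellow and the white pad: one is the real, heavy one, the other an empty sample case. Lift the module on the yellow pad about 8 cm straight up to feel its weight and set it back flat on the yellow pad, then lift the one on the white pad in the same way. Finish while holding the heavier module still and level about 8 cm above the middle of the heat sink, its length along the heat sink's length, with the lighter one lying flat on a pad by itself and the other things left where they are; do not put the heavy module down or let it go.

Things in the scene. Friction and masses are not known exactly. Their poses are not given: they have to be found in the camera images.
- module_k: One of two power modules that look alike, flat on a pad: black case with 3 screw terminals on a metal base plate 34 x 92 mm, 3 mm thick. Case 32 mm wide (x), 68 long (y), top 22 mm above the underside, terminals 30. Origin: centre of underside; y lengthwise. Grip the case across x at mid length, where the weight lies. The heavier weighs 250 to 400 g, the lighter under 110 g; which is which is hidden.
- module_t: One of two power modules that look alike, flat on a pad: black case with 3 screw terminals on a metal base plate 34 x 92 mm, 3 mm thick. Case 32 mm wide (x), 68 long (y), top 22 mm above the underside, terminals 30. Origin: centre of underside; y lengthwise. Grip the case across x at mid length, where the weight lies. The heavier weighs 250 to 400 g, the lighter under 110 g; which is which is hidden.
- yellow_pad: Round flat yellow pad, 110 mm across and 6 mm thick, fixed to the bench, with one power module on it. Origin: centre of its underside.
- white_pad: Round flat white pad, 110 mm across and 6 mm thick, fixed to the bench, with one power module on it. Origin: centre of its underside.
- heat_sink: Aluminium heat sink fixed to the bench, fins below and a flat mounting face on top: 56 mm wide (x), 104 mm long (y), 30 mm high. Origin: centre of its underside; y along its length.
- paste_syringe: White syringe lying on the bench, 26 x 105 x 15 mm (y long). A bystander. Origin: centre of its underside.
- fuse: White cartridge fuse lying on the bench, 22 x 58 x 22 mm (y long). A bystander. Origin: centre of its underside.
- side_cutters: Side cutters with red grips lying on the bench, 60 x 133 x 13 mm (y long). A bystander. Origin: centre of its underside.
Not all that is in view belongs to the job. Leave any purple look-alike of the module_t alone.

How it is judged:
By the outcome, as a careful person would: the job done as asked, in the order asked, and still so for the second after the job is handed in, while the arm keeps its last pose, push and grip.
It also fails if it takes over 72 s, if anything falls off the work surface, if the arm or the gripper's body presses on something with over 40 N, if the wrist force passes 120 N, or if a joint passes its speed limit or range.

## Working session

There is one attempt and no reset: what is moved stays moved. The work goes in short steps, Python scripts to look and compute and a tool call to move; the robot and the scene stay as the last step left them, time stands still between calls to the robot, and variables do not carry over. Pictures are saved under pics/ and viewed, and the job is handed in when it is done.

Besides the shell and the picture viewer there is one more tool, called by a JSON object that holds its "fn" and its "kwargs". jog_arm: Moves the arm, as the interface text tells. Its arguments: {"type":"object","properties":{"commands":{"type":"array"},"grip":{"type":"number"},"squeeze":{"type":"number"}},"required":["commands"]}

```bash
mkdir -p pics; ls
python3 - <<'E'
from rig import r,cams,finder
import cv2,numpy as np
s=r.read_state();print(s)
for n in("side","top"):
    im=cams.snapshot(n);cv2.imwrite(f"pics/{n}0.png",im);c=cams.calibration(n);print(n,c)
    for o in("module_k","yellow_pad","white_pad","heat_sink"):
        print(o,[(round(d['score'],2),d['extent']) for d in finder.look_for(o,n)])
E
```

```text
pics
{'clock': 0.0, 'joint_pos': array([ 1.19200150e+00,  3.42713104e-01,  1.52503657e+00, -2.51502174e-05,
        1.27540598e+00, -1.45986135e-01]), 'joint_vel': array([-0.00080001, -0.00014751,  0.0022088 ,  0.00078684, -0.00087661,
        0.00110814]), 'joint_torque': array([ 2.37652013e-03, -4.31236947e+01, -2.44220996e+01,  7.18819303e-02,
        5.60354919e-02, -1.42009303e-04]), 'position': array([120.94174773, 510.43805403, 219.84314772]), 'tool_rot': array([-3.14004278e+00, -2.03573174e-04,  2.90879114e+00]), 'wrist_force': array([ 0.06104479,  0.3535031 , -0.85754406]), 'moment': array([-0.00555941, -0.05063762,  0.03489728]), 'gripper_width': 91.7835408366123}
side {'fx': 417.05791657001754, 'fy': 417.05791657001754, 'cx': 321.35469801023424, 'cy': 201.2825687189471, 'R': array([[ 0.87828964, -0.47811679,  0.00341171],
       [-0.17392169, -0.32612062, -0.92919136],
       [ 0.44537462,  0.81550578, -0.36958325]]), 't': array([-490.33005131,  117.64400662,  967.40575498])}
module_k [(0.75, [260.4, 176.8, 17.5, 17.9]), (0.63, [344.3, 217.0, 32.3, 21.7]), (0.55, [211.0, 187.4, 30.6, 15.1])]
yellow_pad [(0.64, [340.0, 224.9, 34.5, 16.9]), (0.54, [254.5, 182.4, 32.6, 11.0])]
white_pad [(0.71, [338.6, 221.7, 39.0, 16.3])]
heat_sink [(0.91, [328.6, 186.6, 26.8, 21.4])]
top {'fx': 516.661787750871, 'fy': 516.661787750871, 'cx': 320.49450117576725, 'cy': 199.23869308378414, 'R': array([[-5.54402585e-04, -9.99975420e-01, -6.98940937e-03],
       [-9.80982003e-01,  1.90047599e-03, -1.94089407e-01],
       [ 1.94097919e-01,  6.74888114e-03, -9.80958944e-01]]), 't': array([ -20.89905654,  521.21894104, 1070.29098788])}
module_k [(0.78, [368.3, 169.3, 41.8, 27.8]), (0.66, [190.2, 266.6, 42.1, 35.4]), (0.61, [200.6, 212.4, 40.7, 17.3])]
yellow_pad [(0.83, [195.1, 195.1, 50.5, 49.9])]
white_pad [(0.95, [363.7, 161.2, 47.1, 46.3])]
heat_sink [(0.64, [280.6, 133.0, 48.1, 32.9])]
```

View pics/top0.png

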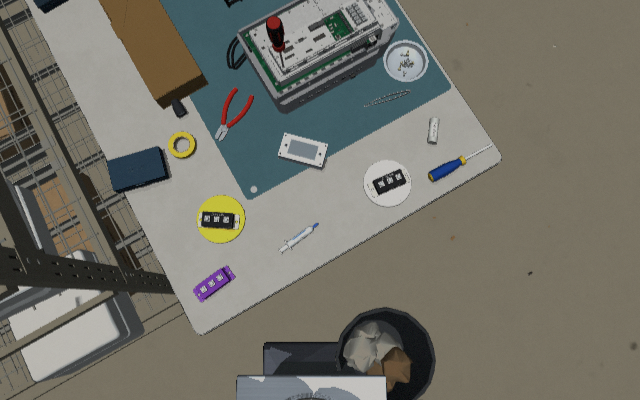

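View pics/side0.png

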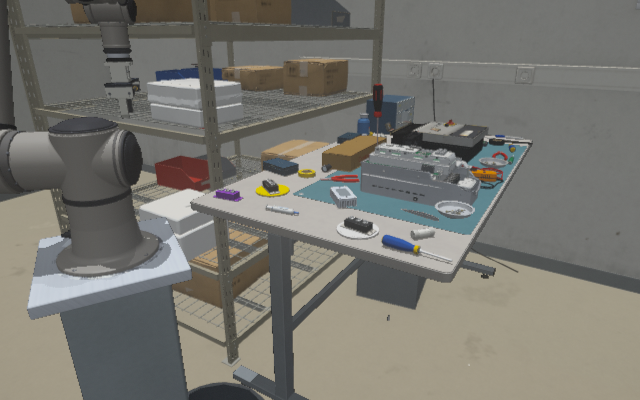

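Run:
```python
import cv2
im=cv2.imread("pics/top0.png")
cv2.imwrite("pics/top0c.png",cv2.resize(im[110:310,170:430],None,fx=3,fy=3,interpolation=cv2.INTER_CUBIC))
```

```text
(no output)
```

View pics/top0c.png

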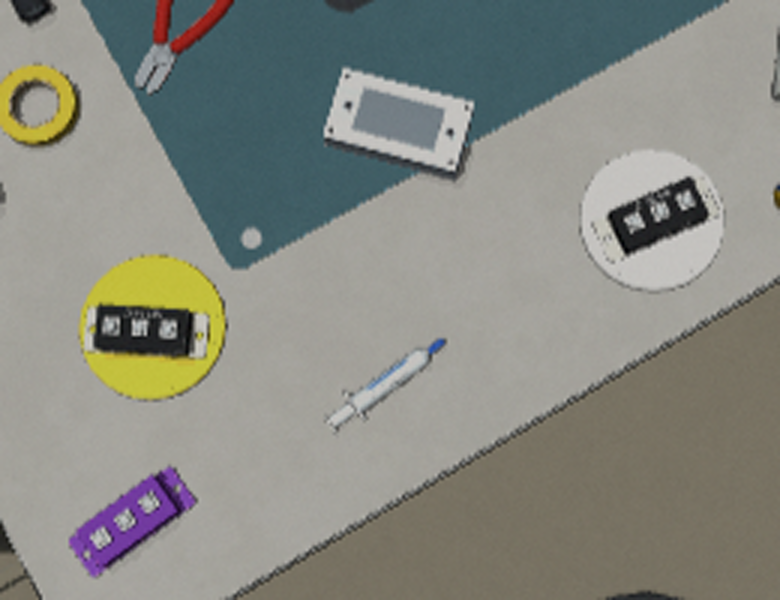

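The top view shows the yellow pad at about (221,219) with its module nearly along the image columns. The white pad is at about (387,183) with a tilted module. The heat sink is at about (303,150), the purple decoy at (214,283) and the syringe at (299,238).

```bash
cat > h.py <<'E'
from rig import r,cams,finder
import cv2,numpy as np
def ray(uv,z,c):
    R=np.array(c['R']);t=np.array(c['t']);d=R.T@np.array([(uv[0]-c['cx'])/c['fx'],(uv[1]-c['cy'])/c['fy'],1]);o=-R.T@t
    return o+d*(z-o[2])/d[2]
def proj(X,c):
    p=np.array(c['R'])@np.array(X,float)+np.array(c['t']);return np.array([c['fx']*p[0]/p[2]+c['cx'],c['fy']*p[1]/p[2]+c['cy']])
E
python3 - <<'E'
from h import *
cams.snapshot("top");c=cams.calibration("top")
for o,z in(("module_k",15),("yellow_pad",6),("white_pad",6),("heat_sink",28),("paste_syringe",8)):
    print(o)
    for d in finder.tip_of(o,"top"): print('  tip',round(d['score'],2),np.round(d['at'],1),ray(d['at'][::-1],0,c).round(1))
    for d in finder.silhouettes(o,"top"):
        m=d['pixels'];pts=np.argwhere(m)[:,::-1]
        if len(pts)<20: continue
        W=np.array([ray(p,z,c)[:2] for p in pts]);rc=cv2.minAreaRect(W.astype(np.float32))
        cc=W-W.mean(0);w,v=np.linalg.eigh(cc.T@cc)
        print('  sil',round(d['score'],2),pts.mean(0).round(1),np.round(rc[0],1),np.round(rc[1],1),round(rc[2],1),'mean',W.mean(0).round(1),'axis',np.degrees(np.arctan2(v[1,1],v[0,1])).round(1))
def q(u,v):return ((u+.5)/3-.5+170,(v+.5)/3-.5+110)
for n,z,P in(("heat",30,[(345,68),(474,101),(458,171),(325,136)]),("ypad",6,[(81,327),(226,327),(153,254),(153,400)]),("wpad",6,[(580,220),(725,220),(652,149),(652,291)]),
 ("ym",28,[(96,305),(194,313),(191,355),(94,347)]),("wm",28,[(608,216),(698,178),(708,214),(620,254)])):
    W=np.array([ray(q(*p),z,c)[:2] for p in P]);print(n,W.round(1).tolist(),W.mean(0).round(1))
E
```

```text
module_k
  tip 0.95 [282.4 214.9] [344.9 211.6   0. ]
  tip 0.91 [184.  387.5] [ 566.4 -174.1    0. ]
  tip 0.82 [219.  219.6] [486.3 206.5   0. ]
  tip 0.71 [185.8 388.5] [ 562.2 -176.3    0. ]
  sil 0.9 [218.3 220.3] [481.4 206.2] [92.  36.2] 86.3 mean [481.  206.3] axis 86.0
  sil 0.79 [388.5 182.2] [ 566.7 -174.1] [36.8 90. ] 25.1 mean [ 567.2 -174.5] axis 114.4
  sil 0.71 [212.9 283.8] [341.7 211.9] [38.3 94.1] 33.9 mean [341.4 212.6] axis 124.9
yellow_pad
  tip 0.77 [218.4 218.1] [487.6 210.    0. ]
  sil 0.7 [221.6 218.5] [486.9 201.5] [102.8 106.8] 89.9 mean [486.6 200.9] axis 179.5
white_pad
  tip 0.57 [184.9 388.3] [ 564.3 -175.9    0. ]
  tip 0.23 [132.7 430.1] [ 688.6 -276.3    0. ]
  sil 0.6 [385.2 184.1] [ 566.6 -169.2] [109.4 104.5] 23.0 mean [ 565.1 -168.2] axis -158.0
heat_sink
  tip 0.84 [155.4 302.4] [634.6  20.6   0. ]
  sil 0.6 [302.5 151. ] [637.   19.3] [106.4  64.8] 74.5 mean [636.8  19.2] axis 74.1
paste_syringe
  tip 0.55 [236.8 297.8] [445.6  29.7   0. ]
  sil 0.61 [298.3 237.4] [442.8  28.3] [16.6 99.8] 36.7 mean [443.4  28.2] axis 126.4
heat [[680.4, 59.9], [654.1, -37.7], [599.7, -25.6], [627.0, 74.2]] [640.3  17.7]
ypad [[486.2, 256.9], [486.0, 148.3], [541.9, 205.0], [431.3, 200.9]] [486.3 202.8]
wpad [[567.5, -117.8], [567.3, -227.5], [623.0, -173.7], [512.8, -170.9]] [ 567.6 -172.5]
ym [[499.0, 241.1], [492.9, 168.7], [461.8, 169.9], [467.8, 241.2]] [480.4 205.2]
wm [[565.4, -137.0], [594.4, -204.7], [566.8, -211.2], [536.6, -145.3]] [ 565.8 -174.5]
```

Run:
```python
from h import *
cs=cams.calibration("side");ct=cams.calibration("top")
for z in(-900,-800,-700): print(z,ray((232,360),z,cs).round())
# post line in side col 205 rows 30..350; triangulate w/ top: (172,290) at several z
for z in(0,200,400,600): print(z,ray((172,290),z,ct).round(),ray((130,180),z,ct).round(), proj(ray((172,290),z,ct),cs).round())
print(proj([121,511,220],cs))
cv2.imwrite("pics/w0.png",cams.snapshot("wrist"))
```

```text
-900 [ 381.  516. -900.]
-800 [ 355.  406. -800.]
-700 [ 329.  296. -700.]
0 [328. 305.   0.] [577. 416.   0.] [215. 189.]
200 [324. 247. 200.] [530. 338. 200.] [213. 132.]
400 [320. 189. 400.] [482. 261. 400.] [210.  63.]
600 [315. 131. 600.] [435. 184. 600.] [206. -24.]
[128.42078548 116.90942322]
```

View pics/w0.png

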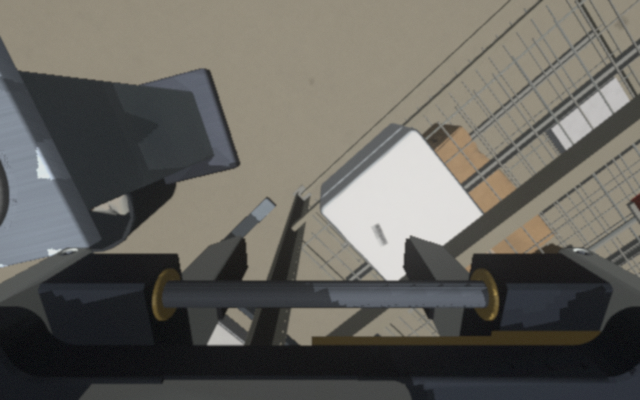

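Run:
```python
import cv2
im=cv2.imread("pics/top0.png")
cv2.imwrite("pics/top0d.png",cv2.resize(im[100:400,0:260],None,fx=2,fy=2,interpolation=cv2.INTER_CUBIC))
im=cv2.imread("pics/side0.png")
cv2.imwrite("pics/side0d.png",cv2.resize(im[0:240,20:280],None,fx=2.5,fy=2.5,interpolation=cv2.INTER_CUBIC))
```

```text
(no output)
```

View pics/top0d.png

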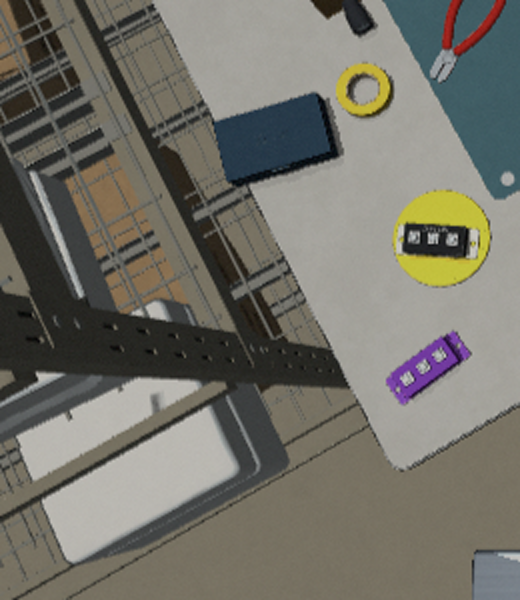

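View pics/side0d.png

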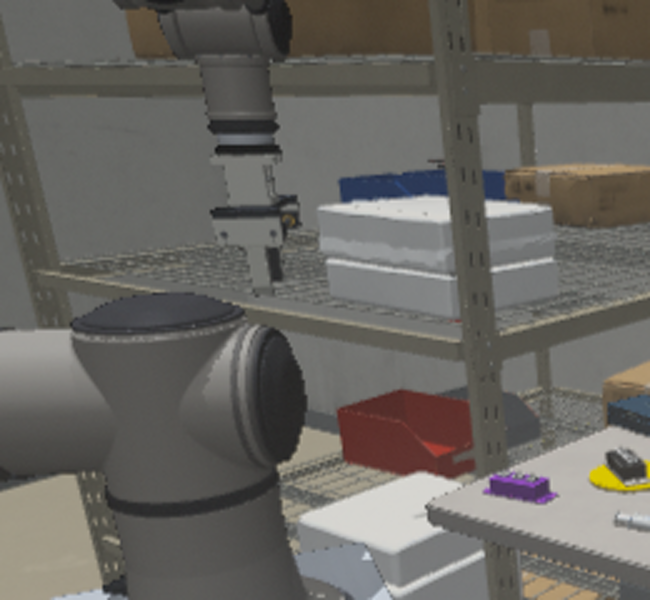

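Run:
```python
from h import *
cs=cams.calibration("side");ct=cams.calibration("top")
def tri(a,b):
    A=[]
    for uv,c in((a,ct),(b,cs)):
        o=ray(uv,0,c);o2=ray(uv,500,c);d=(o2-o)/np.linalg.norm(o2-o);A.append((np.eye(3)-np.outer(d,d),o))
    M=sum(P for P,_ in A);v=sum(P@o for P,o in A);X=np.linalg.solve(M,v);return X.round(),[np.linalg.norm(P@(X-o)).round() for P,o in A]
for a in((125,280),(20,260)): print(tri(a,(212,138)),tri(a,(200,28)))
# vertical post candidates: reproj
for xy in((330,400),(350,400),(340,430),(350,440),(360,450),(370,480)):
    print(xy,[ (proj([*xy,z],ct).round().tolist(),proj([*xy,z],cs).round().tolist()) for z in(-800,0,300,600)])
```

```text
(array([345., 350., 159.]), [np.float64(1.0), np.float64(1.0)]) (array([321., 228., 485.]), [np.float64(9.0), np.float64(9.0)])
(array([394., 584., 106.]), [np.float64(8.0), np.float64(8.0)]) (array([350., 363., 487.]), [np.float64(6.0), np.float64(6.0)])
(330, 400) [([209.0, 294.0], [227.0, 363.0]), ([129.0, 289.0], [208.0, 181.0]), ([61.0, 285.0], [199.0, 92.0]), ([-80.0, 276.0], [188.0, -14.0])]
(350, 400) [([209.0, 289.0], [231.0, 361.0]), ([130.0, 280.0], [214.0, 180.0]), ([62.0, 273.0], [205.0, 91.0]), ([-77.0, 257.0], [195.0, -13.0])]
(340, 430) [([201.0, 292.0], [227.0, 358.0]), ([116.0, 285.0], [209.0, 178.0]), ([43.0, 279.0], [200.0, 91.0]), ([-107.0, 267.0], [189.0, -12.0])]
(350, 440) [([198.0, 289.0], [228.0, 355.0]), ([112.0, 280.0], [211.0, 177.0]), ([38.0, 273.0], [202.0, 90.0]), ([-115.0, 257.0], [192.0, -12.0])]
(360, 450) [([196.0, 286.0], [230.0, 353.0]), ([108.0, 276.0], [213.0, 176.0]), ([33.0, 267.0], [204.0, 90.0]), ([-122.0, 248.0], [194.0, -11.0])]
(370, 480) [([188.0, 283.0], [230.0, 348.0]), ([94.0, 271.0], [213.0, 173.0]), ([15.0, 261.0], [205.0, 89.0]), ([-148.0, 239.0], [196.0, -10.0])]
```

Run:
```python
from h import *
cs=cams.calibration("side");ct=cams.calibration("top")
print(ray((38,108),159,cs),ray((84,123),159,cs),ray((205,140),159,cs),ray((212,138),159,cs),ray((280,118),159,cs))
for x in((0,352),(60,320),(110,294)): print(ray(x,159,ct),ray(x,487,ct))
print(ray((60,33),487,cs),ray((195,33),487,cs),ray((350,30),487,cs))
c=cams.calibration("wrist");o=-np.array(c['R']).T@c['t'];print(o, np.array(c['R'])[2])
for x in((640,110),(500,215),(460,240),(320,190),(260,330),(295,200)): print(x,ray(x,159,c).round(),ray(x,0,c).round(),ray(x,-800,c).round())
print(proj([348,357,159],c),proj([348,357,-800],c),proj([348,357,0],c))
```

```text
[-191.87818367 1303.90429635  159.        ] [-14.02354678 818.9783896  159.        ] [319.06104074 333.54697412 159.        ] [345.94519695 350.76381169 159.        ] [680.05360804 573.00703564 159.        ]
[211.83943688 572.95895216 159.        ] [242.16645338 373.8726362  487.        ]
[269.6961238 466.8210958 159.       ] [280.89172819 302.83127738 487.        ]
[317.64531275 376.48152373 159.        ] [312.98560736 242.36420018 487.        ]
[-180.47749161 6198.08473202  487.        ] [1089.36420849 3694.77858214  487.        ] [889.79769013 396.02628255 487.        ]
[ 41.55703587 529.2593555  385.01523349] [ 0.28895235 -0.0682268  -0.95490923]
(640, 110) [ 96. 750. 159.] [134. 906.   0.] [ 325. 1689. -800.]
(500, 215) [154. 647. 159.] [233. 730.   0.] [ 631. 1147. -800.]
(460, 240) [169. 614. 159.] [258. 673.  -0.] [ 707.  971. -800.]
(320, 190) [100. 511. 159.] [142. 499.   0.] [ 350.  435. -800.]
(260, 330) [217. 427. 159.] [340. 355.  -0.] [ 959.   -8. -800.]
(295, 200) [104. 490. 159.] [148. 463.   0.] [ 368.  324. -800.]
[233.14505225 442.72408864] [301.41965821 193.69551724] [262.94414448 334.03323261]
```

The wrist, side and top views agree that a shelf post stands at about (348, 357). I'll pull the tool in close and go round it.

```bash
cat > plan.py <<'E'
import numpy as np,json,sys
# plan(cur=[x,y,z,yaw], wps=[(x,y,z,yaw)...])
def plan(cur,wps,step=38,turn=.12):
    cur=np.array(cur,float);out=[]
    for w in wps:
        w=np.array(w,float);d=w-cur
        n=int(max(1,np.ceil(np.linalg.norm(d[:3])/step),np.ceil(abs(d[3])/turn)))
        for k in range(n):
            t=cur+(w-cur)/(n-k);e=t-cur
            c,s=np.cos(cur[3]),np.sin(cur[3])
            l=[round(c*e[0]+s*e[1],1),round(s*e[0]-c*e[1],1),round(-e[2],1)];a=round(-e[3],3)
            out.append((l,a))
            cur=cur+np.array([c*l[0]+s*l[1],s*l[0]-c*l[1],-l[2],-a])
    for i in range(0,len(out),8):
        print(json.dumps([{"linear":l,"yaw":a} for l,a in out[i:i+8]]))
    print('end',cur.round(3).tolist());return cur
E
python3 -c "
from plan import *
plan([121.1,510.9,220.5,2.909],[(100,350,220,3.5),(175,308,220,3.5),(250,255,220,3.2),(320,190,220,2.5),(482,206,200,1.501)])"
```

```text
[{"linear": [-3.3, -32.3, 0.1], "yaw": -0.118}, {"linear": [0.5, -32.4, 0.1], "yaw": -0.118}, {"linear": [4.3, -32.2, 0.1], "yaw": -0.118}, {"linear": [8.1, -31.4, 0.1], "yaw": -0.119}, {"linear": [11.8, -30.3, 0.1], "yaw": -0.118}, {"linear": [-18.5, -21.9, -0.0], "yaw": -0.0}, {"linear": [-18.5, -21.9, 0.0], "yaw": -0.0}, {"linear": [-18.5, -21.8, 0.0], "yaw": -0.0}]
[{"linear": [-17.2, -25.3, -0.0], "yaw": 0.1}, {"linear": [-19.7, -23.5, 0.0], "yaw": 0.1}, {"linear": [-21.9, -21.4, 0.0], "yaw": 0.1}, {"linear": [-11.0, -11.5, -0.0], "yaw": 0.117}, {"linear": [-12.3, -10.1, -0.0], "yaw": 0.117}, {"linear": [-13.4, -8.6, -0.0], "yaw": 0.116}, {"linear": [-14.3, -7.0, -0.0], "yaw": 0.117}, {"linear": [-15.0, -5.3, 0.0], "yaw": 0.116}]
[{"linear": [-15.5, -3.6, 0.0], "yaw": 0.117}, {"linear": [-13.4, 12.2, 2.2], "yaw": 0.111}, {"linear": [-11.9, 13.6, 2.2], "yaw": 0.111}, {"linear": [-10.3, 14.8, 2.2], "yaw": 0.111}, {"linear": [-8.6, 15.9, 2.2], "yaw": 0.111}, {"linear": [-6.8, 16.8, 2.2], "yaw": 0.111}, {"linear": [-5.0, 17.4, 2.3], "yaw": 0.111}, {"linear": [-3.0, 17.8, 2.2], "yaw": 0.111}]
[{"linear": [-1.0, 18.1, 2.3], "yaw": 0.111}, {"linear": [1.1, 18.0, 2.2], "yaw": 0.111}]
end [481.95, 206.025, 200.0, 1.501]
```

{"fn": "jog_arm", "kwargs": {"commands": [{"linear": [-3.3,-32.3,0.1],"yaw": -0.118},{"linear": [0.5,-32.4,0.1],"yaw": -0.118},{"linear": [4.3,-32.2,0.1],"yaw": -0.118},{"linear": [8.1,-31.4,0.1],"yaw": -0.119},{"linear": [11.8,-30.3,0.1],"yaw": -0.118}]}}

```text
clock: 1.52
position: [99.6, 348.4, 219.8]
tool_rot: [-3.142, 0.0, -2.777]
wrist_force: [0.2, -0.9, 1.1]
gripper_width: 91.9
```

{"fn": "jog_arm", "kwargs": {"commands": [{"linear": [-18.5,-21.9,0],"yaw": 0},{"linear": [-18.5,-21.9,0],"yaw": 0},{"linear": [-18.5,-21.8,0],"yaw": 0},{"linear": [-17.2,-25.3,0],"yaw": 0.1},{"linear": [-19.7,-23.5,0],"yaw": 0.1},{"linear": [-21.9,-21.4,0],"yaw": 0.1}]}}

```text
clock: 2.02
position: [251.0, 253.9, 220.3]
tool_rot: [3.141, 0.001, -3.088]
wrist_force: [0.8, -0.2, -0.5]
gripper_width: 91.4
```

{"fn": "jog_arm", "kwargs": {"commands": [{"linear": [-11.0,-11.5,0],"yaw": 0.117},{"linear": [-12.3,-10.1,0],"yaw": 0.117},{"linear": [-13.4,-8.6,0],"yaw": 0.116},{"linear": [-14.3,-7.0,0],"yaw": 0.117},{"linear": [-15.0,-5.3,0.0],"yaw": 0.116},{"linear": [-15.5,-3.6,0.0],"yaw": 0.117}]}}

```text
clock: 2.52
position: [320.5, 189.3, 220.2]
tool_rot: [3.141, 0.0, 2.494]
wrist_force: [0.1, -0.2, 0.1]
gripper_width: 91.7
```

{"fn": "jog_arm", "kwargs": {"commands": [{"linear": [-13.4,12.2,2.2],"yaw": 0.111},{"linear": [-11.9,13.6,2.2],"yaw": 0.111},{"linear": [-10.3,14.8,2.2],"yaw": 0.111},{"linear": [-8.6,15.9,2.2],"yaw": 0.111},{"linear": [-6.8,16.8,2.2],"yaw": 0.111},{"linear": [-5.0,17.4,2.3],"yaw": 0.111},{"linear": [-3.0,17.8,2.2],"yaw": 0.111}]}}

```text
clock: 3.1
position: [446.8, 202.4, 204.4]
tool_rot: [3.142, -0.0, 1.717]
wrist_force: [-0.0, -1.0, 0.1]
gripper_width: 92.3
```

{"fn": "jog_arm", "kwargs": {"commands": [{"linear": [-1.0,18.1,2.3],"yaw": 0.111},{"linear": [1.1,18.0,2.2],"yaw": 0.111},{"linear": [0,0,0],"yaw": 0}]}}

```text
clock: 3.35
position: [484.4, 205.9, 199.3]
tool_rot: [3.141, -0.0, 1.495]
wrist_force: [-1.7, -0.7, -0.1]
gripper_width: 91.9
```

```bash
cat > wl.py <<'E'
from h import *
import sys
def look(names,pic,cam="wrist"):
    s=r.read_state();print('pos',s['position'].round(1),'yaw',s['tool_rot'].round(3),'t',round(s['clock'],2),'F',s['wrist_force'].round(1))
    im=cams.snapshot(cam);c=cams.calibration(cam)
    cv2.imwrite(pic,im)
    for o,z in names:
        for d in finder.silhouettes(o,cam):
            m=d['pixels'];pts=np.argwhere(m)[:,::-1]
            if len(pts)<50: continue
            W=np.array([ray(p,z,c)[:2] for p in pts[::3]]);rc=cv2.minAreaRect(W.astype(np.float32))
            cc=W-W.mean(0);w,v=np.linalg.eigh(cc.T@cc)
            print('  ',o,round(d['score'],2),pts.mean(0).round(),'rect',np.round(rc[0],1),np.round(rc[1],1),round(rc[2],1),'mean',W.mean(0).round(1),'ax',np.degrees(np.arctan2(v[1,1],v[0,1])).round(1))
        for d in finder.tip_of(o,cam): print('   tip',round(d['score'],2),np.round(d['at'],0),ray(d['at'][::-1],z-14 if 'mod' in o else z,c).round(1))
    return im,c
E
python3 -c "
from wl import *
look([('module_t',20),('yellow_pad',6)],'pics/w1.png')"
```

```text
pos [484.4 205.9 199.3] yaw [ 3.141 -0.     1.495] t 3.35 F [-1.7 -0.7 -0.1]
   module_t 0.98 [209. 178.] rect [344.8 214.9] [42.8 87.4] 38.3 mean [344.8 216.7] ax 127.5
   module_t 0.58 [324. 172.] rect [480.  212.1] [89.4 33.9] 86.8 mean [480.5 213.4] ax 86.2
   module_t 0.31 [316. 311.] rect [444.8  36.9] [ 15.4 103.9] 38.6 mean [456.1  23. ] ax 125.4
   tip 0.81 [172. 214.] [346.2 220.3   6. ]
   tip 0.67 [178. 324.] [480.5 204.1   6. ]
   yellow_pad 0.82 [331. 174.] rect [485.6 205.6] [107.4 108.3] 44.9 mean [488.4 207.3] ax 174.1
   tip 0.96 [177. 326.] [482.5 205.6   6. ]
```

View pics/w1.png

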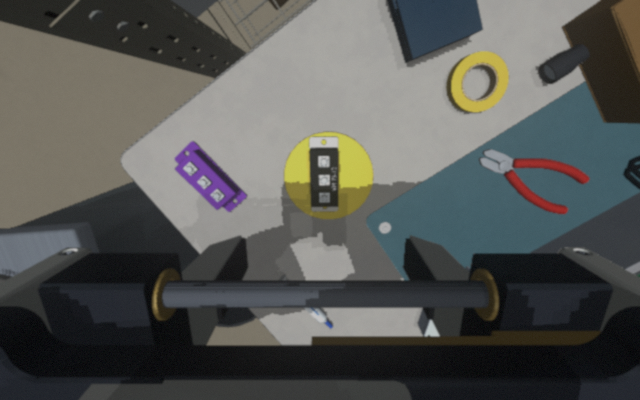

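```bash
cat > ov.py <<'E'
from h import *
def box(X,yaw,z0):
    c,s=np.cos(yaw),np.sin(yaw);R=np.array([[s,c],[-c,s]]) # x across, y along axis yaw
    f=lambda hx,hy,z:[np.r_[X+R@np.array([a*hx,b*hy]),z0+z] for a,b in((-1,-1),(1,-1),(1,1),(-1,1))]
    return [f(17,46,3),f(16,34,22)]
def overlay(pic,c,X,yaw,z0,roi,out,k=4):
    im=cv2.imread(pic);x,y,w,h=roi
    im=cv2.resize(im[y:y+h,x:x+w],None,fx=k,fy=k,interpolation=cv2.INTER_CUBIC)
    im=np.hstack([im,im.copy()]) if w*k*2<=800 else im
    for P,col in zip(box(np.array(X),yaw,z0),((0,0,255),(0,255,0))):
        p=np.array([((proj(q,c)-[x,y])+.5)*k-.5 for q in P]).round().astype(np.int32);cv2.polylines(im,[p],True,col,1)
    cv2.imwrite(out,im)
E
python3 -c "
from ov import *
c=cams.calibration('wrist')
overlay('pics/w1.png',c,(481,206),1.501,6,(270,120,100,110),'pics/ov1.png')
c=cams.calibration('top')
overlay('pics/top0.png',c,(481,206),1.501,6,(190,190,60,60),'pics/ov2.png',6)
"
```

```text
(no output)
```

View pics/ov1.png

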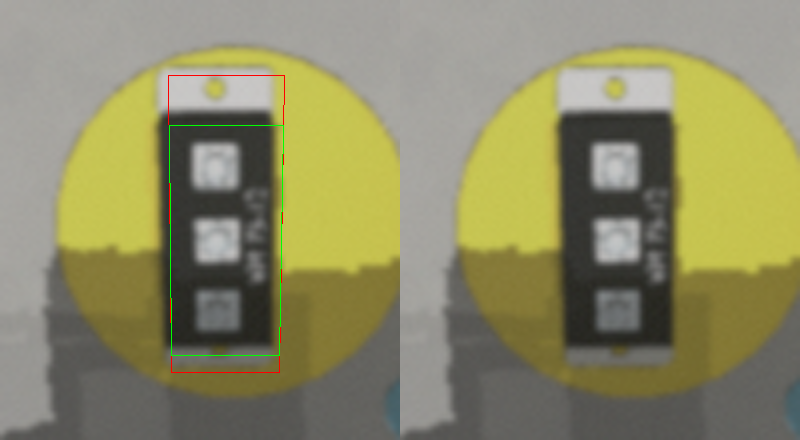

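View pics/ov2.png

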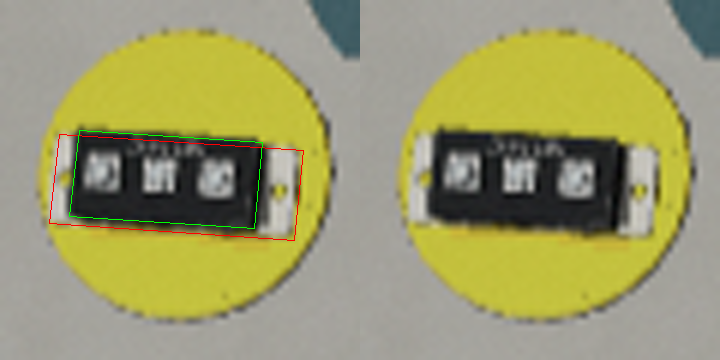

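```bash
python3 -c "
from plan import *
plan([481.95,206,200,1.501],[(479.5,207.5,170,1.522),(479.5,207.5,60,1.522),(479.5,207.5,26,1.522)],step=30)"
```

```text
[{"linear": [0.7, -1.3, 15.0], "yaw": -0.01}, {"linear": [0.6, -1.2, 15.0], "yaw": -0.011}, {"linear": [0.0, -0.0, 27.5], "yaw": -0.0}, {"linear": [0.0, -0.0, 27.5], "yaw": -0.0}, {"linear": [0.0, -0.0, 27.5], "yaw": -0.0}, {"linear": [0.0, -0.0, 27.5], "yaw": -0.0}, {"linear": [0.0, -0.0, 17.0], "yaw": -0.0}, {"linear": [0.0, -0.0, 17.0], "yaw": -0.0}]
end [479.54, 207.46, 26.0, 1.522]
```

{"fn": "jog_arm", "kwargs": {"commands": [{"linear": [0.7,-1.3,15.0],"yaw": -0.01},{"linear": [0.6,-1.2,15.0],"yaw": -0.011},{"linear": [0,0,27.5],"yaw": 0},{"linear": [0,0,27.5],"yaw": 0},{"linear": [0,0,25],"yaw": 0},{"linear": [0,0,0],"yaw": 0},{"linear": [0,0,0],"yaw": 0}], "grip": 64}}

```text
clock: 4.18
position: [478.5, 207.3, 89.9]
tool_rot: [-3.139, 0.001, 1.523]
wrist_force: [0.7, 0.6, 0.2]
gripper_width: 63.9
```

```bash
python3 -c "
from wl import *
look([('module_t',20)],'pics/w2.png')
from ov import *
c=cams.calibration('wrist')
print(proj([479.5,207.5,6],c))
overlay('pics/w2.png',c,(479.5,207.5),1.522,6,(240,60,180,200),'pics/ov3.png')
"
```

```text
pos [478.5 207.3  89.9] yaw [-3.139e+00  1.000e-03  1.523e+00] t 4.18 F [0.7 0.6 0.2]
   module_t 0.98 [332. 200.] rect [484.4 212.9] [88.6 34.1] 86.5 mean [484.8 214.6] ax 86.2
   module_t 0.84 [168. 202.] rect [349.5 216.8] [44.4 85.3] 36.9 mean [349.3 219.4] ax 127.9
   tip 0.97 [203. 331.] [484.1 208.    6. ]
   tip 0.84 [199. 175.] [348.2 218.2   6. ]
[324.72894878 203.96684147]
```

View pics/ov3.png

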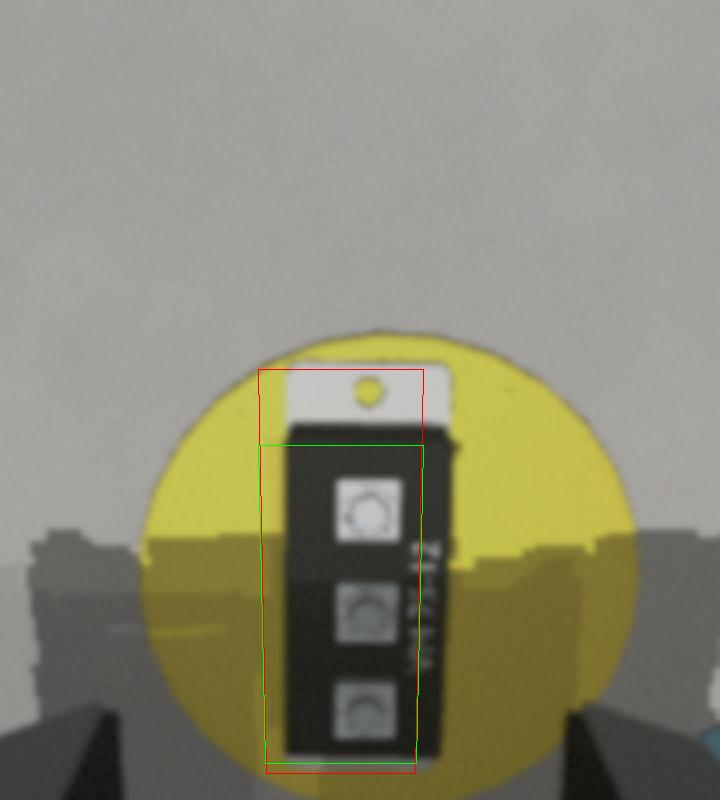

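```bash
python3 -c "
from wl import *
look([('module_t',20)],'pics/w3.png')
look([('module_t',20)],'pics/w3.png')
from ov import *
c=cams.calibration('wrist')
overlay('pics/w3.png',c,(483.5,207.5),1.511,6,(240,60,180,200),'pics/ov3.png')
"
```

```text
pos [480.5 207.8  92. ] yaw [ 3.138e+00 -1.000e-03  1.522e+00] t 4.33 F [0.2 0.1 0.6]
   module_t 0.92 [165. 203.] rect [348.6 216.7] [46.2 85.7] 37.0 mean [348.1 219.1] ax 127.1
   module_t 0.91 [329. 201.] rect [483.5 211.8] [88.1 33.8] 86.3 mean [483.2 213.9] ax 86.6
   tip 0.92 [206. 329.] [483.3 205.4   6. ]
   tip 0.57 [202. 174.] [347.3 215.7   6. ]
pos [480.2 207.6  91.5] yaw [ 3.139e+00 -1.000e-03  1.522e+00] t 4.48 F [-0.5 -0.1 -0.1]
   module_t 0.85 [329. 200.] rect [482.5 212.6] [87.8 34.5] 86.3 mean [482.7 214.4] ax 86.6
   module_t 0.71 [166. 203.] rect [348.3 216.6] [45.  86.6] 37.1 mean [348. 219.] ax 127.3
   tip 0.83 [201. 173.] [346.3 216.5   6. ]
   tip 0.56 [203. 328.] [481.7 208.3   6. ]
```

View pics/ov3.png

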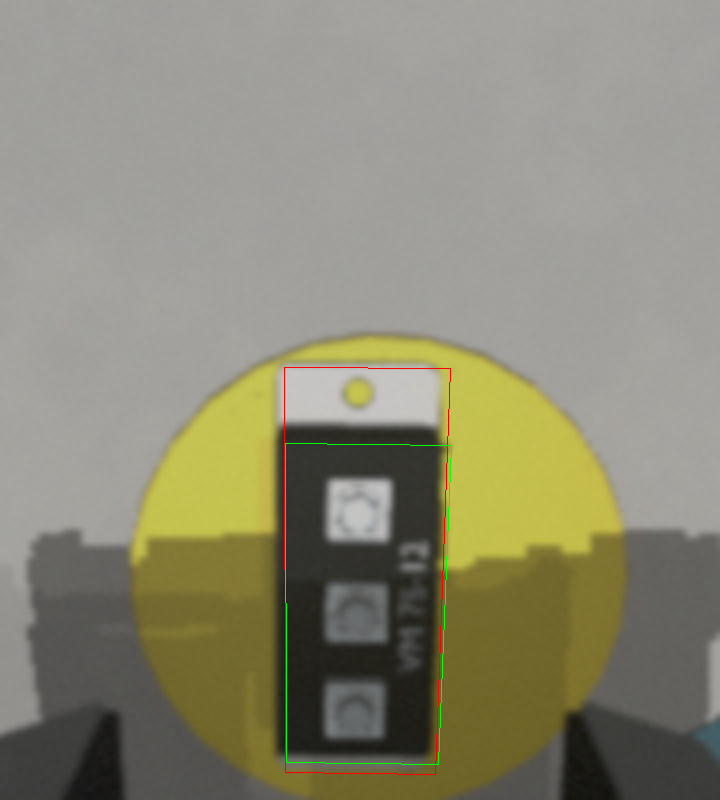

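{"fn": "jog_arm", "kwargs": {"commands": [{"linear": [1,2.2,20],"yaw": 0.012},{"linear": [0,0,20],"yaw": 0},{"linear": [0,0,12],"yaw": 0},{"linear": [0,0,8],"yaw": 0},{"linear": [0,0,4],"yaw": 0},{"linear": [0,0,0],"yaw": 0},{"linear": [0,0,0],"yaw": 0},{"linear": [0,0,0],"yaw": 0}]}}

```text
clock: 5.3
position: [482.3, 208.4, 26.8]
tool_rot: [3.14, -0.001, 1.51]
wrist_force: [0.5, 0.5, -0.8]
gripper_width: 63.9
```

```bash
python3 -c "
from wl import *
for i in range(3): look([],'pics/w4.png')
im=cv2.imread('pics/w4.png');cv2.imwrite('pics/w4c.png',cv2.resize(im[150:400,150:480],None,fx=2,fy=2))
"
```

```text
pos [482.3 208.4  26.8] yaw [ 3.14e+00 -1.00e-03  1.51e+00] t 5.3 F [ 0.5  0.5 -0.8]
pos [482.3 208.5  26.8] yaw [ 3.14e+00 -1.00e-03  1.51e+00] t 5.35 F [-0.8  0.4 -0.3]
pos [482.2 208.4  26.8] yaw [ 3.14e+00 -1.00e-03  1.51e+00] t 5.4 F [-0.3  0.1  0. ]
```

View pics/w4c.png

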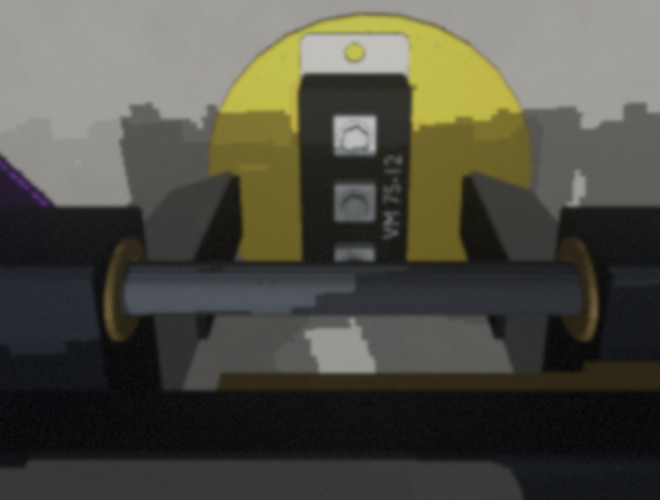

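{"fn": "jog_arm", "kwargs": {"commands": [{"linear": [0,0,1.3],"yaw": 0},{"linear": [0,0,0],"yaw": 0},{"linear": [0,0,0],"yaw": 0},{"linear": [0,0,0],"yaw": 0},{"linear": [0,0,0],"yaw": 0},{"linear": [0,0,0],"yaw": 0}], "grip": 20, "squeeze": 40}}

```text
clock: 5.95
position: [481.7, 208.3, 24.7]
tool_rot: [3.142, -0.0, 1.51]
wrist_force: [0.1, -0.3, 0.8]
gripper_width: 28.3
```

```bash
python3 -c "
from wl import *
look([],'pics/w5.png');s=r.read_state();print(s['gripper_width'])
im=cv2.imread('pics/w5.png');cv2.imwrite('pics/w5c.png',cv2.resize(im[150:400,150:480],None,fx=2,fy=2))
"
```

```text
pos [481.7 208.3  24.7] yaw [ 3.142 -0.     1.51 ] t 5.95 F [ 0.1 -0.3  0.8]
24.5430431731007
```

View pics/w5c.png

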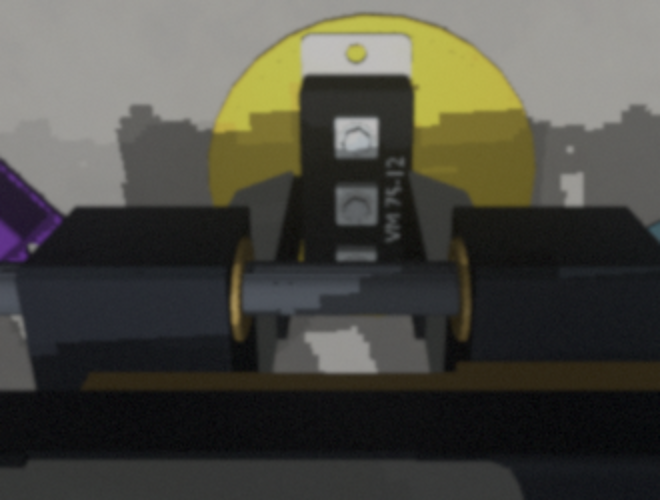

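{"fn": "jog_arm", "kwargs": {"commands": [{"linear": [0,0,0],"yaw": 0},{"linear": [0,0,0],"yaw": 0},{"linear": [0,0,0],"yaw": 0}]}}

```text
clock: 6.25
position: [481.7, 208.3, 24.7]
tool_rot: [3.142, -0.0, 1.51]
wrist_force: [-0.7, 0.7, -0.0]
gripper_width: 20.0
```

```bash
python3 -c "
from wl import *
look([],'pics/w6.png');s=r.read_state();print(s['gripper_width'])
im=cv2.imread('pics/w6.png');cv2.imwrite('pics/w6c.png',cv2.resize(im[150:400,150:480],None,fx=2,fy=2))
"
```

```text
pos [481.7 208.3  24.7] yaw [ 3.142 -0.     1.51 ] t 6.25 F [-0.7  0.7 -0. ]
19.876558684539155
```

View pics/w6c.png

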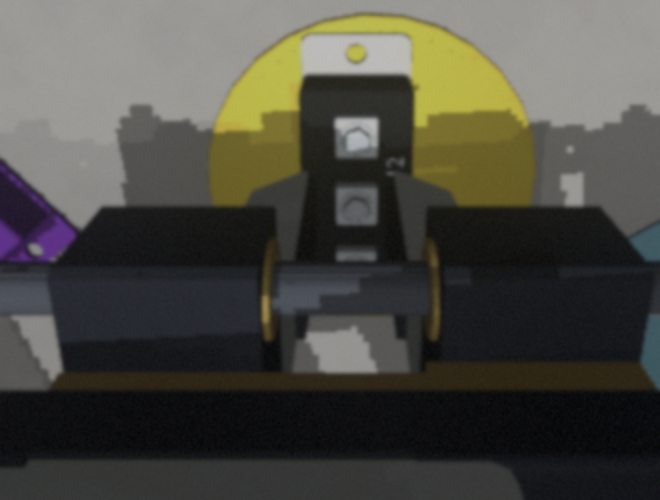

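```bash
python3 -c "
from h import *
s=r.read_state();p=s['position'];yaw=s['tool_rot'][2];c=cams.calibration('wrist')
im=cv2.imread('pics/w6.png')
tx=np.array([np.cos(yaw),np.sin(yaw),0]);ty=np.array([np.sin(yaw),-np.cos(yaw),0]);tz=np.array([0,0,-1.])
im=cv2.resize(im[150:400,150:480],None,fx=2.4,fy=2.4)
for d,col in((14,(0,0,255)),(0,(0,255,0)),(-5,(255,0,0)),(-24,(255,255,0))):
  for a in(-9.5,9.5):
    for b in(-10,10):
      q=proj(p+tx*a+ty*b+tz*d,c);print(d,a,b,q.round(1))
      cv2.circle(im,tuple(((q-[150,150])*2.4).astype(int).tolist()),3,col,1)
from ov import box
for P in box(np.array([482,208.5]),1.51,6):
  cv2.polylines(im,[np.array([(proj(q,c)-[150,150])*2.4 for q in P]).astype(np.int32)],True,(0,255,255),1)
cv2.imwrite('pics/w6d.png',im)
R=np.array(c['R']);print((-R.T@np.array(c['t'])-p).round(1),c['fx'],c['cy'],R[2])
"
```

```text
14 -9.5 -10 [311.3 250.7]
14 -9.5 10 [341.6 250.7]
14 9.5 -10 [310.9 223.9]
14 9.5 10 [342.1 223.9]
0 -9.5 -10 [310.2 261.1]
0 -9.5 10 [342.8 261.2]
0 9.5 -10 [309.8 232.6]
0 9.5 10 [343.4 232.6]
-5 -9.5 -10 [309.8 265.2]
-5 -9.5 10 [343.2 265.3]
-5 9.5 -10 [309.3 236. ]
-5 9.5 10 [343.8 236.1]
-24 -9.5 -10 [308. 283.]
-24 -9.5 10 [345.2 283.1]
-24 9.5 -10 [307.4 251.1]
-24 9.5 10 [346.  251.1]
[  4.3  80.6 164.5] 299.28792478801734 200.7834320752575 [-0.0195842  -0.29738567 -0.95455656]
```

View pics/w6d.png

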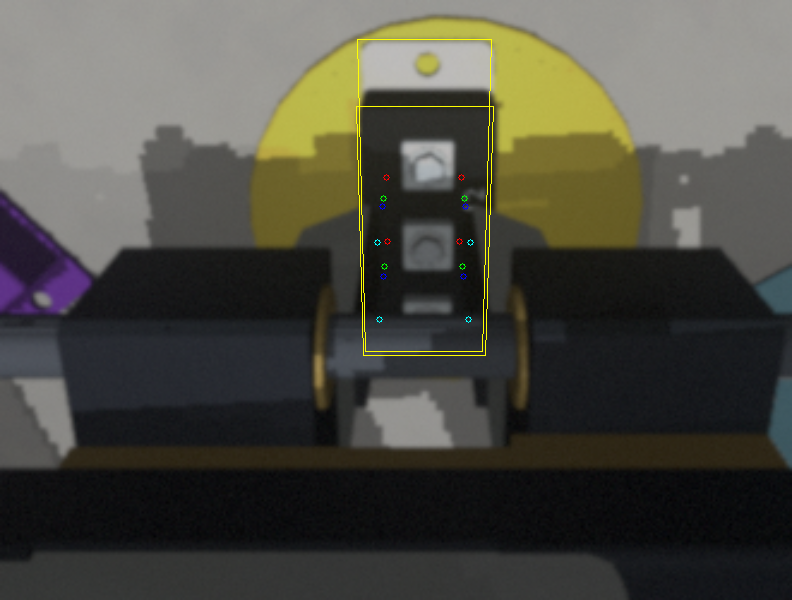

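```bash
python3 -c "
from wl import *
im,c=look([],'pics/s1.png','side')
u=proj([482,208,20],c);print(u)
x,y=(u-[50,45]).astype(int)
im=cv2.resize(im[y:y+75,x:x+100],None,fx=8,fy=8,interpolation=cv2.INTER_CUBIC)
s=r.read_state();p=s['position'];yaw=s['tool_rot'][2]
ty=np.array([np.sin(yaw),-np.cos(yaw),0])
for d,col in((14,(0,0,255)),(0,(0,255,0))):
  for b in(-10,10):
    q=proj(p+ty*b-np.array([0,0,d]),c);cv2.circle(im,tuple(((q-[x,y]+.5)*8).astype(int).tolist()),3,col,1)
from ov import box
for P in box(np.array([482,208.5]),1.51,6):
  cv2.polylines(im,[np.array([(proj(q,c)-[x,y]+.5)*8 for q in P]).astype(np.int32)],True,(0,255,255),1)
cv2.imwrite('pics/s1c.png',im)
"
```

```text
pos [481.7 208.3  24.7] yaw [ 3.142 -0.     1.51 ] t 6.3 F [-0.  -0.4  0.3]
[269.73876783 184.96299287]
```

View pics/s1c.png

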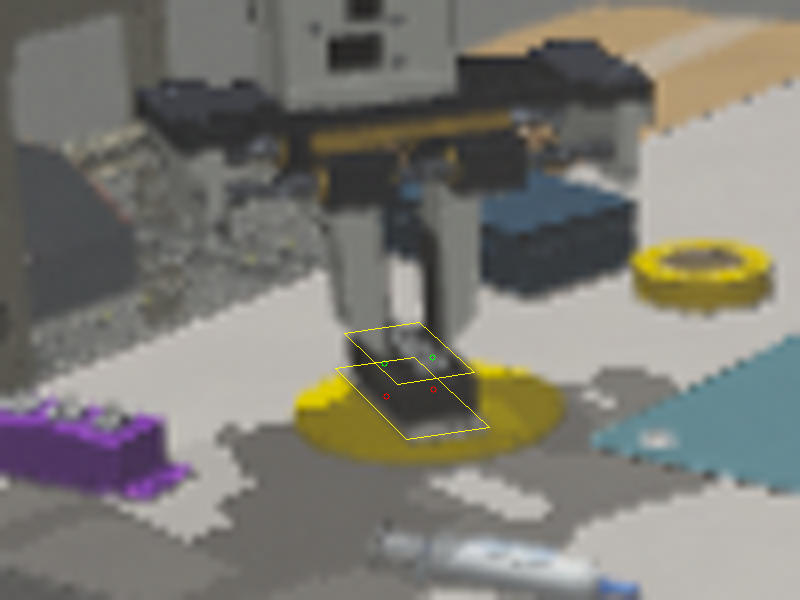

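```bash
python3 -c "
import cv2
im=cv2.imread('pics/w6.png');cv2.imwrite('pics/w6e.png',cv2.convertScaleAbs(cv2.resize(im[180:320,250:400],None,fx=5,fy=4,interpolation=cv2.INTER_CUBIC),alpha=2,beta=20))
"
```

```text
(no output)
```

View pics/w6e.png

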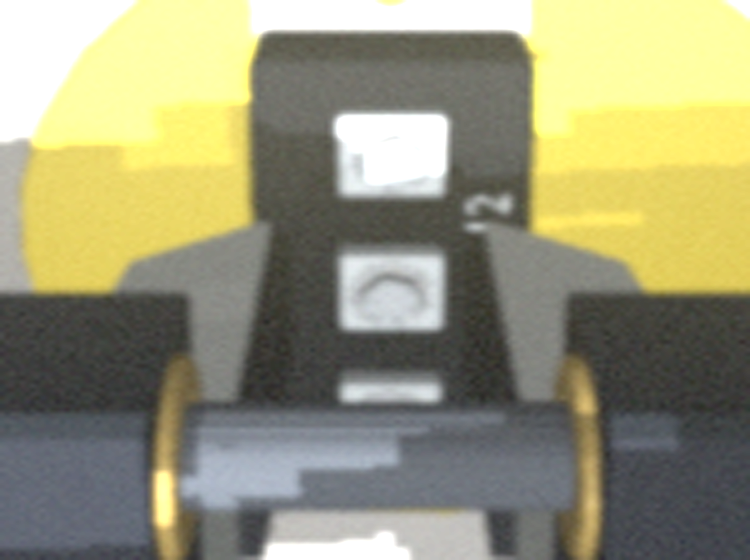

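The wrist and side views both show the fingertips level with the case top, about 18 mm higher than the stated tool geometry implies. I'll open, go lower in small steps while watching the force, and check from the side.

{"fn": "jog_arm", "kwargs": {"commands": [{"linear": [0,0,0],"yaw": 0},{"linear": [0,0,0],"yaw": 0},{"linear": [0,0,0],"yaw": 0},{"linear": [0,0,0],"yaw": 0},{"linear": [0,0,0],"yaw": 0}], "grip": 56}}

```text
clock: 6.77
position: [481.7, 208.3, 24.7]
tool_rot: [3.142, -0.0, 1.51]
wrist_force: [0.0, -0.2, 0.5]
gripper_width: 48.6
```

{"fn": "jog_arm", "kwargs": {"commands": [{"linear": [0,0,3],"yaw": 0},{"linear": [0,0,3],"yaw": 0},{"linear": [0,0,2],"yaw": 0},{"linear": [0,0,0],"yaw": 0}]}}

```text
clock: 7.1
position: [481.3, 208.2, 16.1]
tool_rot: [-3.141, 0.0, 1.51]
wrist_force: [-0.4, 0.4, -0.3]
gripper_width: 55.8
```

```bash
cat > sv.py <<'E'
from wl import *
def sv(tag,X):
    im,c=look([],f'pics/{tag}.png','side')
    x,y=(proj(X,c)-[50,45]).astype(int)
    cv2.imwrite(f'pics/{tag}c.png',cv2.resize(im[y:y+75,x:x+100],None,fx=7,fy=7,interpolation=cv2.INTER_CUBIC))
E
python3 -c "
from sv import *
sv('s2',[482,208,20])
im,c=look([],'pics/w7.png')
cv2.imwrite('pics/w7e.png',cv2.convertScaleAbs(cv2.resize(im[150:320,220:430],None,fx=3.5,fy=3.5,interpolation=cv2.INTER_CUBIC),alpha=2,beta=20))
"
```

```text
pos [481.3 208.2  16.1] yaw [-3.141  0.     1.51 ] t 7.1 F [-0.4  0.4 -0.3]
pos [481.5 208.2  16.3] yaw [-3.141  0.     1.51 ] t 7.15 F [ 0.3  0.9 -1. ]
```

View pics/s2c.png

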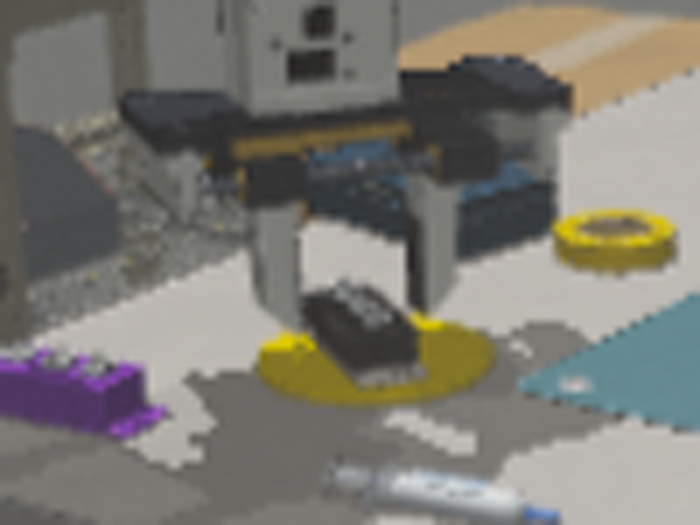

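View pics/w7e.png

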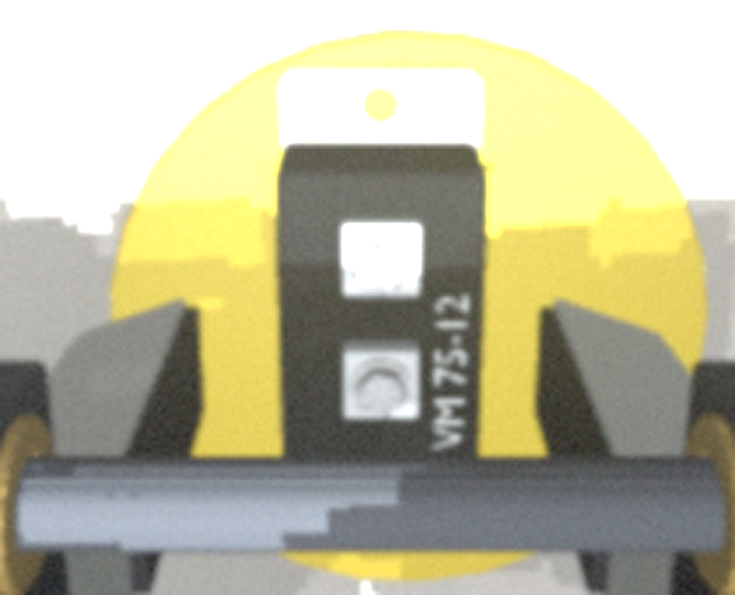

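```bash
python3 -c "
from h import *
c=cams.calibration('side');x,y=(proj([482,208,20],c)-[50,45]).astype(int)
for z in(2,10,20,25,30):
  print(z,[((proj([481.4+a*(28+t),208.2-b*9.5,z],c)-[x,y]+.5)*7).round().tolist() for a,t,b in((-1,0,1),(-1,15,1),(1,0,1),(1,0,-1))])
c=cams.calibration('wrist')
for z in(2,10,20,25,30): print(z,[((proj([481.4+a*28,208.2+b*9.5,z],c)-[220,150]+.5)*3.5).round().tolist() for a,b in((-1,1),(1,1),(-1,-1),(1,-1))])
"
```

```text
2 [[309.0, 378.0], [278.0, 384.0], [423.0, 358.0], [407.0, 346.0]]
10 [[309.0, 362.0], [277.0, 367.0], [422.0, 342.0], [406.0, 330.0]]
20 [[308.0, 341.0], [276.0, 346.0], [422.0, 322.0], [406.0, 310.0]]
25 [[307.0, 331.0], [276.0, 336.0], [421.0, 312.0], [405.0, 300.0]]
30 [[306.0, 320.0], [275.0, 326.0], [421.0, 301.0], [405.0, 290.0]]
2 [[218.0, 268.0], [523.0, 251.0], [229.0, 361.0], [525.0, 345.0]]
10 [[212.0, 285.0], [529.0, 268.0], [223.0, 382.0], [531.0, 365.0]]
20 [[203.0, 309.0], [538.0, 290.0], [215.0, 410.0], [539.0, 392.0]]
25 [[198.0, 322.0], [543.0, 303.0], [211.0, 425.0], [544.0, 407.0]]
30 [[194.0, 335.0], [548.0, 316.0], [206.0, 441.0], [549.0, 423.0]]
```

{"fn": "jog_arm", "kwargs": {"commands": [{"linear": [2.2,1.8,3],"yaw": 0},{"linear": [0,0,3],"yaw": 0},{"linear": [0,0,3],"yaw": 0},{"linear": [0,0,0],"yaw": 0},{"linear": [0,0,0],"yaw": 0}]}}

```text
clock: 7.62
position: [483.4, 210.3, 7.4]
tool_rot: [-3.141, 0.0, 1.51]
wrist_force: [-0.3, 0.7, -0.1]
gripper_width: 56.0
```

```bash
python3 -c "
from sv import *
sv('s3',[482,208,20])
im,c=look([],'pics/w8.png')
cv2.imwrite('pics/w8e.png',cv2.convertScaleAbs(cv2.resize(im[150:320,220:430],None,fx=3.5,fy=3.5,interpolation=cv2.INTER_CUBIC),alpha=2,beta=20))
"
```

```text
pos [483.4 210.3   7.4] yaw [-3.141  0.     1.51 ] t 7.62 F [-0.3  0.7 -0.1]
pos [483.6 210.4   7.6] yaw [-3.141  0.     1.51 ] t 7.67 F [0.6 0.6 1. ]
```

View pics/s3c.png

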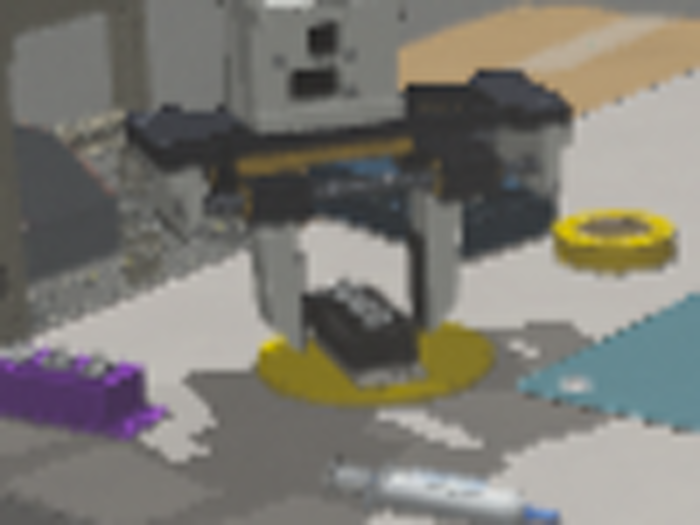

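View pics/w8e.png

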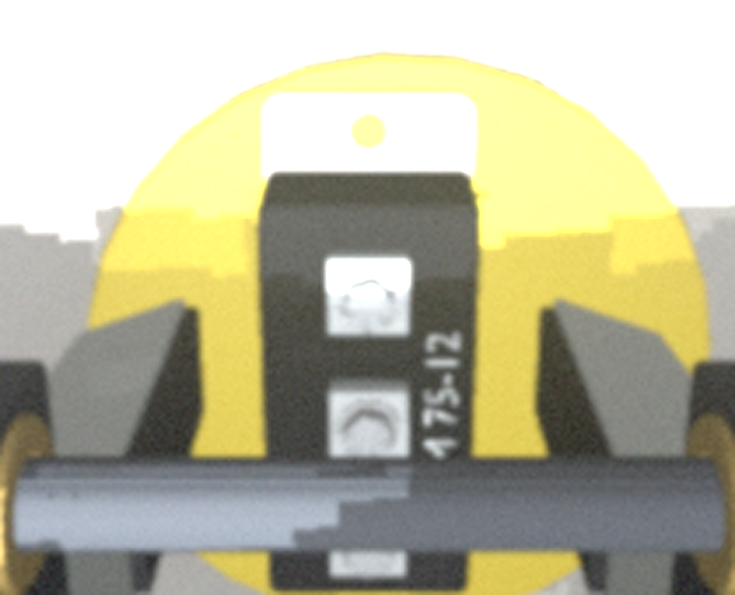

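{"fn": "jog_arm", "kwargs": {"commands": [{"linear": [0,0,2],"yaw": 0},{"linear": [0,0,1],"yaw": 0},{"linear": [0,0,0],"yaw": 0},{"linear": [0,0,0],"yaw": 0}]}}

```text
clock: 8.05
position: [483.6, 210.4, 4.7]
tool_rot: [-3.141, -0.0, 1.51]
wrist_force: [-0.6, 0.1, 0.6]
gripper_width: 55.7
```

{"fn": "jog_arm", "kwargs": {"commands": [{"linear": [0,0,0],"yaw": 0},{"linear": [0,0,0],"yaw": 0},{"linear": [0,0,0],"yaw": 0},{"linear": [0,0,0],"yaw": 0},{"linear": [0,0,0],"yaw": 0},{"linear": [0,0,0],"yaw": 0}], "grip": 24, "squeeze": 40}}

```text
clock: 8.55
position: [483.7, 210.4, 4.8]
tool_rot: [3.141, -0.0, 1.51]
wrist_force: [0.6, 0.5, -0.3]
gripper_width: 32.1
```

```bash
python3 -c "
from sv import *
sv('s4',[482,208,20])
im,c=look([],'pics/w9.png')
s=r.read_state();print(s['gripper_width'],s['moment'])
cv2.imwrite('pics/w9e.png',cv2.convertScaleAbs(cv2.resize(im[150:320,220:430],None,fx=3.5,fy=3.5,interpolation=cv2.INTER_CUBIC),alpha=2,beta=20))
"
```

```text
pos [483.7 210.4   4.8] yaw [ 3.141 -0.     1.51 ] t 8.55 F [ 0.6  0.5 -0.3]
pos [483.7 210.4   4.7] yaw [ 3.142 -0.     1.51 ] t 8.6 F [-1.2  0.6  0.4]
32.64652284692868 [-0.05758875  0.12643574  0.00342654]
```

View pics/w9e.png

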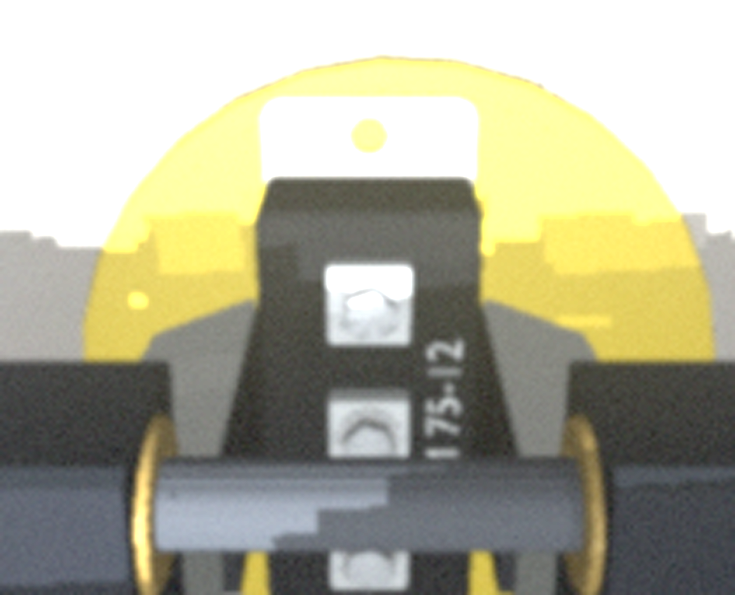

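The fingers are on the case with an opening of 32 mm, so I'll lift.

{"fn": "jog_arm", "kwargs": {"commands": [{"linear": [0,0,-5],"yaw": 0},{"linear": [0,0,-11],"yaw": 0},{"linear": [0,0,-15],"yaw": 0},{"linear": [0,0,-16],"yaw": 0},{"linear": [0,0,-15],"yaw": 0},{"linear": [0,0,-10],"yaw": 0},{"linear": [0,0,-6],"yaw": 0},{"linear": [0,0,-2],"yaw": 0}]}}

```text
clock: 9.32
position: [484.2, 210.5, 86.1]
tool_rot: [3.14, -0.001, 1.51]
wrist_force: [-0.2, 0.7, -1.1]
gripper_width: 32.6
```

{"fn": "jog_arm", "kwargs": {"commands": [{"linear": [0,0,0],"yaw": 0},{"linear": [0,0,0],"yaw": 0},{"linear": [0,0,0],"yaw": 0},{"linear": [0,0,0],"yaw": 0},{"linear": [0,0,0],"yaw": 0},{"linear": [0,0,0],"yaw": 0}]}}

```text
clock: 9.82
position: [483.5, 210.3, 84.3]
tool_rot: [-3.141, 0.0, 1.51]
wrist_force: [1.4, -0.6, -1.4]
gripper_width: 32.7
```

```bash
python3 -c "
from sv import *
F=[]
sv('s5',[482,208,60])
for i in range(6):
  cams.snapshot('wrist');s=r.read_state();F.append(np.r_[s['wrist_force'],s['moment']]);
print(np.array(F).round(2),np.mean(F,0).round(3),s['gripper_width'],s['clock'])
look([],'pics/w10.png')
"
```

```text
pos [483.5 210.3  84.3] yaw [-3.141  0.     1.51 ] t 9.82 F [ 1.4 -0.6 -1.4]
[[ 0.24  0.27 -0.94 -0.09  0.05 -0.  ]
 [-0.66  0.11 -1.59 -0.12  0.01 -0.  ]
 [-0.55 -0.05  0.7  -0.07  0.05  0.02]
 [-0.05 -0.16 -1.3  -0.07  0.09  0.02]
 [-0.75 -0.55 -1.35 -0.12  0.01  0.01]
 [ 0.03 -0.17 -0.84 -0.11  0.04  0.01]] [-0.291 -0.093 -0.886 -0.098  0.042  0.008] 32.74983899165514 10.1667
pos [483.6 210.4  84.7] yaw [ 3.142 -0.     1.51 ] t 10.17 F [ 0.  -0.2 -0.8]
```

View pics/s5c.png

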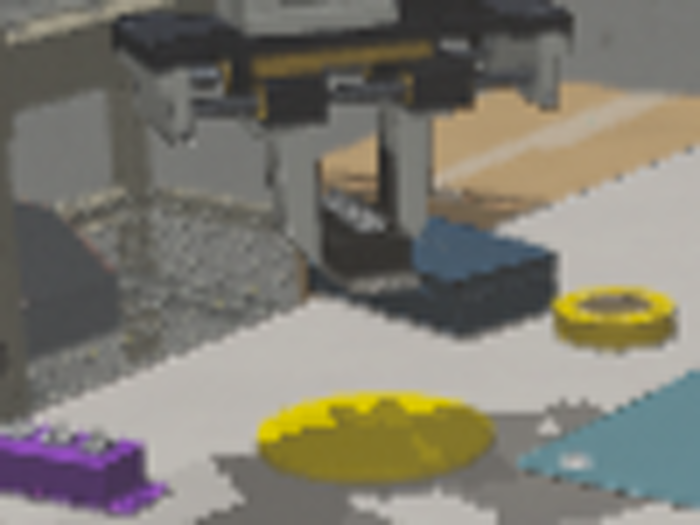

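View pics/w10.png

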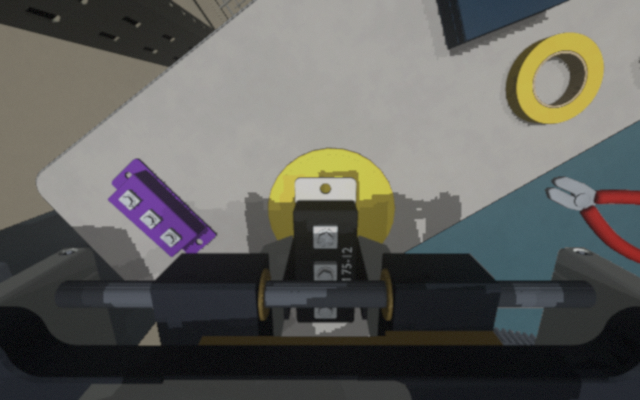

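The module is lifted level and the force is about 0.9 N, which points to the light case. I'll set it back.

{"fn": "jog_arm", "kwargs": {"commands": [{"linear": [0,0,6],"yaw": 0},{"linear": [0,0,14],"yaw": 0},{"linear": [0,0,17],"yaw": 0},{"linear": [0,0,17],"yaw": 0},{"linear": [0,0,12],"yaw": 0},{"linear": [0,0,7],"yaw": 0},{"linear": [0,0,4],"yaw": 0},{"linear": [0,0,2],"yaw": 0}]}}

```text
clock: 10.88
position: [483.5, 210.3, 5.2]
tool_rot: [-3.141, 0.0, 1.51]
wrist_force: [-0.0, -0.1, -0.8]
gripper_width: 32.6
```

{"fn": "jog_arm", "kwargs": {"commands": [{"linear": [0,0,0.7],"yaw": 0},{"linear": [0,0,0.3],"yaw": 0},{"linear": [0,0,0],"yaw": 0},{"linear": [0,0,0],"yaw": 0},{"linear": [0,0,0],"yaw": 0}]}}

```text
clock: 11.3
position: [483.9, 210.4, 5.2]
tool_rot: [3.141, -0.0, 1.51]
wrist_force: [0.0, 0.6, -1.2]
gripper_width: 32.8
```

```bash
python3 -c "
from sv import *
sv('s6',[482,208,20])
"
```

```text
pos [483.9 210.4   5.2] yaw [ 3.141 -0.     1.51 ] t 11.3 F [ 0.   0.6 -1.2]
```

View pics/s6c.png

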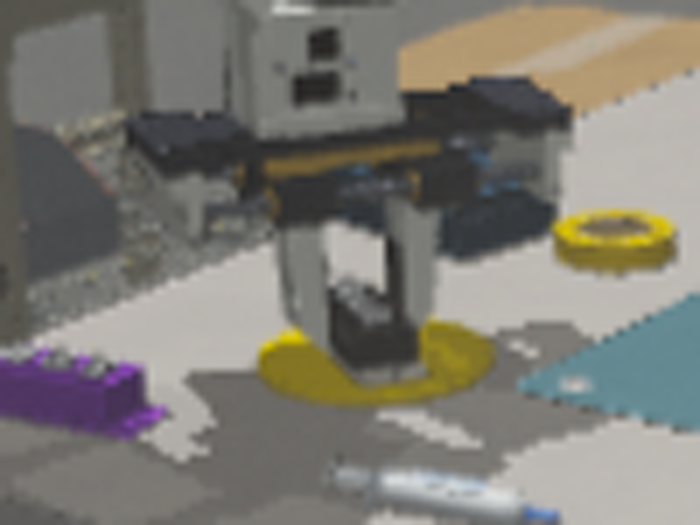

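{"fn": "jog_arm", "kwargs": {"commands": [{"linear": [0,0,0.6],"yaw": 0},{"linear": [0,0,0],"yaw": 0},{"linear": [0,0,0],"yaw": 0}]}}

```text
clock: 11.6
position: [483.9, 210.5, 4.8]
tool_rot: [3.141, -0.0, 1.51]
wrist_force: [-1.4, 0.2, 5.5]
gripper_width: 32.5
```

```bash
python3 -c "
from sv import *
for i in range(3): look([],'pics/x.png')"
```

```text
pos [483.9 210.5   4.8] yaw [ 3.141 -0.     1.51 ] t 11.6 F [-1.4  0.2  5.5]
pos [483.9 210.4   4.7] yaw [ 3.141 -0.     1.51 ] t 11.65 F [-0.7  0.3  5.3]
pos [483.9 210.4   4.7] yaw [ 3.141 -0.     1.51 ] t 11.7 F [-1.4 -1.1  6.1]
```

{"fn": "jog_arm", "kwargs": {"commands": [{"linear": [0,0,0],"yaw": 0},{"linear": [0,0,0],"yaw": 0},{"linear": [0,0,0],"yaw": 0},{"linear": [0,0,0],"yaw": 0},{"linear": [0,0,-6],"yaw": 0},{"linear": [0,0,-15],"yaw": 0},{"linear": [0,0,-25],"yaw": 0},{"linear": [0,0,-34],"yaw": 0}], "grip": 58}}

```text
clock: 12.42
position: [482.1, 209.9, 83.4]
tool_rot: [-3.137, 0.002, 1.51]
wrist_force: [0.1, -0.1, -0.3]
gripper_width: 58.0
```

```bash
python3 -c "
from plan import *
plan([483.7,210.4,85,1.51],[(483.7,210.4,145,1.51),(567,-174.5,145,1.997),(567,-174.5,100,1.997)],step=36)
from sv import *
sv('s7',[482,208,20])
"
```

```text
[{"linear": [0.0, 0.0, -30.0], "yaw": -0.0}, {"linear": [0.0, 0.0, -30.0], "yaw": -0.0}, {"linear": [-34.5, 9.7, -0.0], "yaw": -0.044}, {"linear": [-34.9, 8.2, -0.0], "yaw": -0.044}, {"linear": [-35.2, 6.6, -0.0], "yaw": -0.044}, {"linear": [-35.4, 5.1, -0.0], "yaw": -0.044}, {"linear": [-35.6, 3.5, -0.0], "yaw": -0.044}, {"linear": [-35.7, 1.9, -0.0], "yaw": -0.044}]
[{"linear": [-35.8, 0.3, -0.0], "yaw": -0.045}, {"linear": [-35.8, -1.2, -0.0], "yaw": -0.044}, {"linear": [-35.7, -2.8, -0.0], "yaw": -0.045}, {"linear": [-35.5, -4.5, -0.0], "yaw": -0.044}, {"linear": [-35.3, -6.0, -0.0], "yaw": -0.045}, {"linear": [-0.0, 0.0, 22.5], "yaw": -0.0}, {"linear": [-0.0, 0.0, 22.5], "yaw": -0.0}]
end [566.979, -174.504, 100.0, 1.997]
pos [482.1 209.9  83.4] yaw [-3.137e+00  2.000e-03  1.510e+00] t 12.42 F [ 0.1 -0.1 -0.3]
```

View pics/s7c.png

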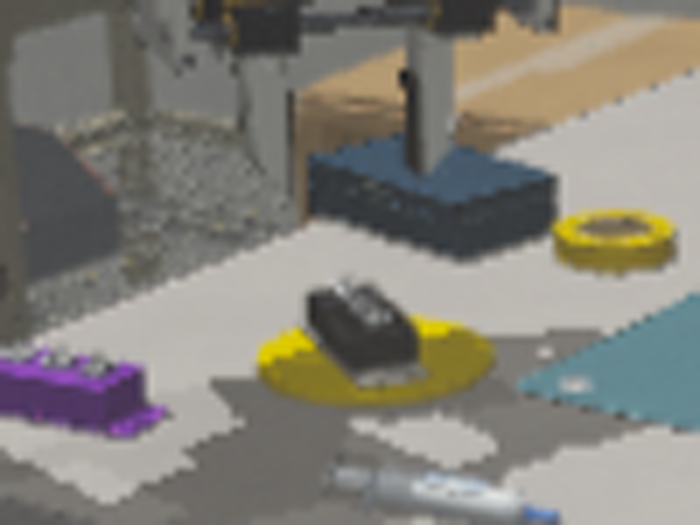

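The module is flat on the yellow pad and released. Next is the white one.

{"fn": "jog_arm", "kwargs": {"commands": [{"linear": [0,0,-30],"yaw": 0},{"linear": [0,0,-30],"yaw": 0},{"linear": [-34.5,9.7,0],"yaw": -0.044},{"linear": [-34.9,8.2,0],"yaw": -0.044},{"linear": [-35.2,6.6,0],"yaw": -0.044},{"linear": [-35.4,5.1,0],"yaw": -0.044},{"linear": [-35.6,3.5,0],"yaw": -0.044},{"linear": [-35.7,1.9,0],"yaw": -0.044}]}}

```text
clock: 13.13
position: [529.2, -1.3, 144.6]
tool_rot: [3.141, 0.0, 1.776]
wrist_force: [0.4, 0.2, -1.1]
gripper_width: 58.1
```

{"fn": "jog_arm", "kwargs": {"commands": [{"linear": [-35.8,0.3,0],"yaw": -0.045},{"linear": [-35.8,-1.2,0],"yaw": -0.044},{"linear": [-35.7,-2.8,0],"yaw": -0.045},{"linear": [-35.5,-4.5,0],"yaw": -0.044},{"linear": [-35.3,-6.0,0],"yaw": -0.045},{"linear": [0,0,22.5],"yaw": 0},{"linear": [0,0,22.5],"yaw": 0},{"linear": [0,0,0],"yaw": 0}]}}

```text
clock: 13.8
position: [564.3, -174.4, 95.1]
tool_rot: [-3.137, -0.006, 1.995]
wrist_force: [-0.6, 0.6, -0.6]
gripper_width: 58.0
```

{"fn": "jog_arm", "kwargs": {"commands": [{"linear": [0,0,0],"yaw": 0},{"linear": [0,0,0],"yaw": 0},{"linear": [0,0,0],"yaw": 0},{"linear": [0,0,0],"yaw": 0}]}}

```text
clock: 14.13
position: [567.7, -174.4, 100.7]
tool_rot: [3.14, 0.002, 1.998]
wrist_force: [0.5, 0.1, -0.2]
gripper_width: 57.8
```

```bash
python3 -c "
from wl import *
im,c=look([('module_t',20)],'pics/w11.png')
from ov import *
overlay('pics/w11.png',c,(567,-174.5),1.997,6,(240,60,180,200),'pics/ov11.png')
"
```

```text
pos [ 567.7 -174.4  100.7] yaw [3.140e+00 2.000e-03 1.998e+00] t 14.13 F [ 0.5  0.1 -0.2]
   module_t 0.59 [328. 199.] rect [ 567.8 -170.9] [33.9 88.1] 24.4 mean [ 566.7 -169. ] ax 113.9
   tip 0.57 [202. 324.] [ 566.3 -175.8    6. ]
```

View pics/ov11.png

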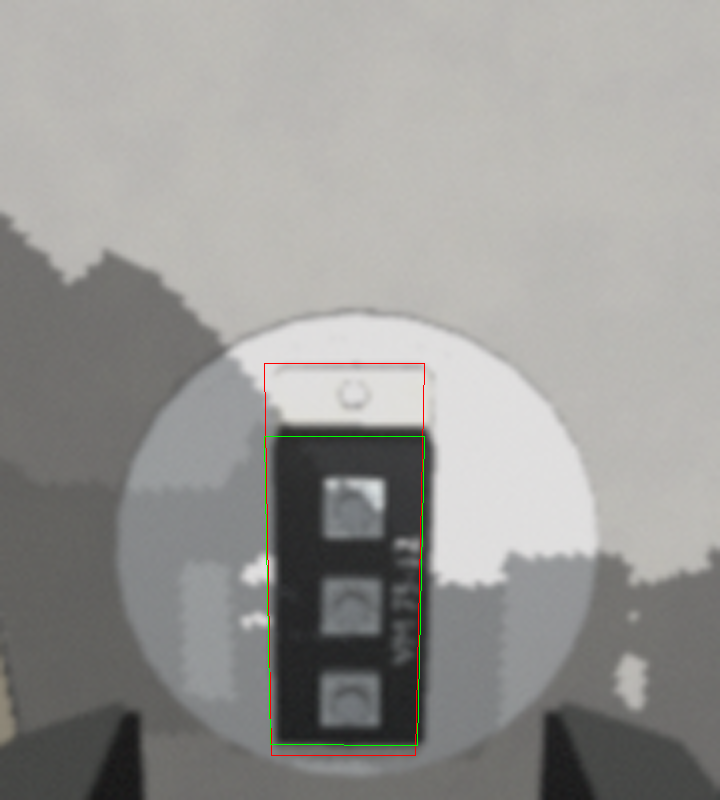

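View pics/w11.png

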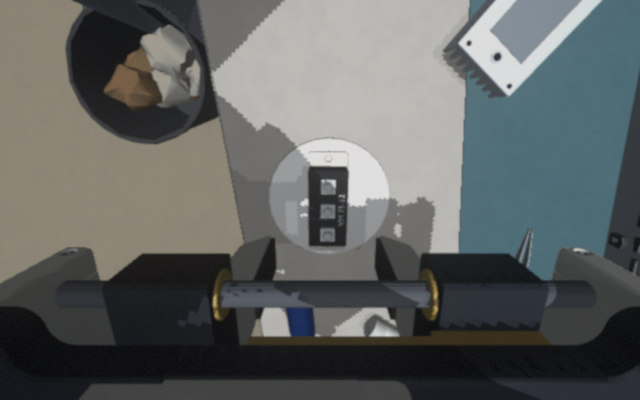

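{"fn": "jog_arm", "kwargs": {"commands": [{"linear": [1.2,1.2,15],"yaw": 0.01},{"linear": [0,0,22],"yaw": 0},{"linear": [0,0,20],"yaw": 0},{"linear": [0,0,15],"yaw": 0},{"linear": [0,0,8],"yaw": 0},{"linear": [0,0,0],"yaw": 0},{"linear": [0,0,0],"yaw": 0},{"linear": [0,0,0],"yaw": 0}]}}

```text
clock: 14.95
position: [568.3, -173.3, 20.3]
tool_rot: [3.14, 0.001, 1.987]
wrist_force: [0.2, 0.6, 0.6]
gripper_width: 58.1
```

```bash
python3 -c "
from sv import *
im,c=look([],'pics/w12.png')
sv('s8',[567,-174,20])
cv2.imwrite('pics/w12e.png',cv2.convertScaleAbs(cv2.resize(im[150:320,220:430],None,fx=3.5,fy=3.5,interpolation=cv2.INTER_CUBIC),alpha=2,beta=20))
p=r.read_state()['position'];print(((proj([p[0],p[1],36],c)-[220,150]+.5)*3.5))
"
```

```text
pos [ 568.3 -173.3   20.3] yaw [3.140e+00 1.000e-03 1.987e+00] t 14.95 F [0.2 0.6 0.6]
pos [ 568.3 -173.3   20.4] yaw [3.140e+00 2.000e-03 1.987e+00] t 15.0 F [ 0.6 -0.6  0.3]
[374.87995772 388.08347925]
```

View pics/w12e.png

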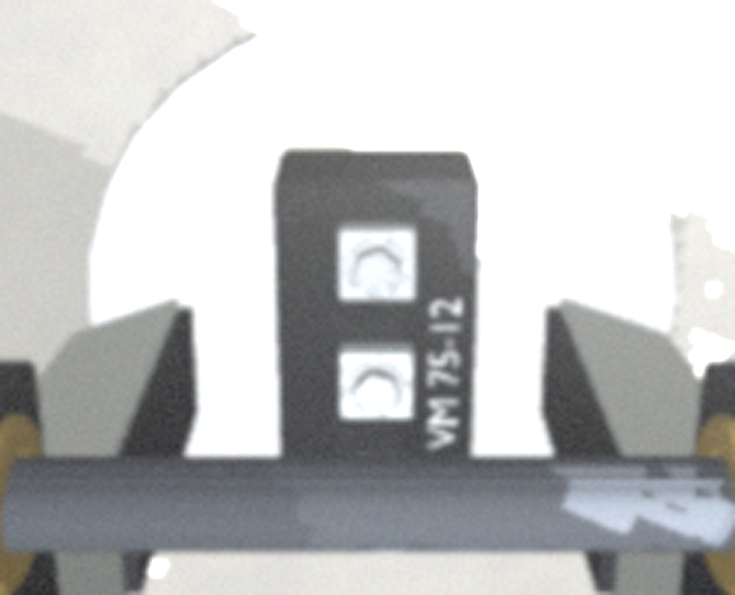

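View pics/s8c.png

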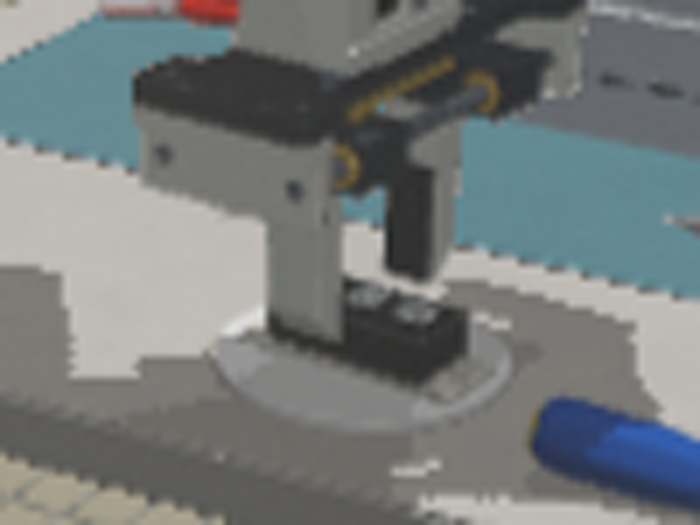

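{"fn": "jog_arm", "kwargs": {"commands": [{"linear": [0.4,0.8,5],"yaw": 0},{"linear": [0,0,5],"yaw": 0},{"linear": [0,0,4],"yaw": 0},{"linear": [0,0,1.7],"yaw": 0},{"linear": [0,0,0],"yaw": 0},{"linear": [0,0,0],"yaw": 0}]}}

```text
clock: 15.55
position: [567.9, -172.3, 3.1]
tool_rot: [-3.141, -0.0, 1.987]
wrist_force: [0.2, -0.1, -0.1]
gripper_width: 58.5
```

{"fn": "jog_arm", "kwargs": {"commands": [{"linear": [0,0,0],"yaw": 0},{"linear": [0,0,0],"yaw": 0},{"linear": [0,0,0],"yaw": 0},{"linear": [0,0,0],"yaw": 0},{"linear": [0,0,0],"yaw": 0},{"linear": [0,0,0],"yaw": 0},{"linear": [0,0,0],"yaw": 0}], "grip": 24, "squeeze": 50}}

```text
clock: 16.13
position: [568.2, -172.3, 3.6]
tool_rot: [3.141, 0.0, 1.987]
wrist_force: [1.1, 0.2, -0.1]
gripper_width: 32.4
```

```bash
python3 -c "
from sv import *
sv('s9',[567,-174,20])
im,c=look([],'pics/w13.png')
print(r.read_state()['gripper_width'])
"
```

```text
pos [ 568.2 -172.3    3.6] yaw [3.141 0.    1.987] t 16.13 F [ 1.1  0.2 -0.1]
pos [ 568.2 -172.3    3.6] yaw [3.141 0.    1.987] t 16.18 F [-0.7  0.1  1. ]
32.78168721580423
```

View pics/s9c.png

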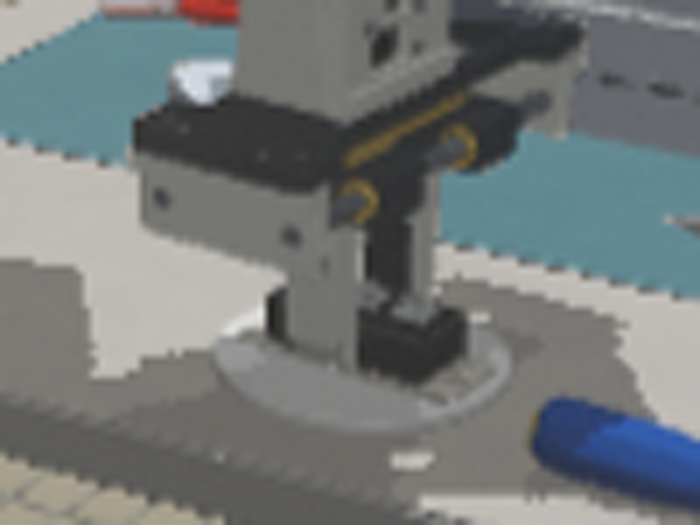

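Gripped at mid length with an opening of 32.4 mm. Lifting.

{"fn": "jog_arm", "kwargs": {"commands": [{"linear": [0,0,-4],"yaw": 0},{"linear": [0,0,-9],"yaw": 0},{"linear": [0,0,-15],"yaw": 0},{"linear": [0,0,-18],"yaw": 0},{"linear": [0,0,-16],"yaw": 0},{"linear": [0,0,-11],"yaw": 0},{"linear": [0,0,-5],"yaw": 0},{"linear": [0,0,-2],"yaw": 0}]}}

```text
clock: 16.9
position: [568.3, -172.4, 84.4]
tool_rot: [3.141, 0.001, 1.987]
wrist_force: [-0.4, -0.2, -3.8]
gripper_width: 32.5
```

{"fn": "jog_arm", "kwargs": {"commands": [{"linear": [0,0,0],"yaw": 0},{"linear": [0,0,0],"yaw": 0},{"linear": [0,0,0],"yaw": 0},{"linear": [0,0,0],"yaw": 0},{"linear": [0,0,0],"yaw": 0},{"linear": [0,0,0],"yaw": 0}]}}

```text
clock: 17.4
position: [567.9, -172.2, 83.0]
tool_rot: [-3.141, -0.001, 1.987]
wrist_force: [-0.4, 0.7, -3.2]
gripper_width: 32.5
```

```bash
python3 -c "
from sv import *
F=[]
sv('s10',[567,-174,60])
for i in range(6):
  cams.snapshot('wrist');s=r.read_state();F.append(np.r_[s['wrist_force'],s['moment']]);
print(np.mean(F,0).round(3),s['gripper_width'],s['clock'])
look([],'pics/w14.png')
"
```

```text
pos [ 567.9 -172.2   83. ] yaw [-3.141e+00 -1.000e-03  1.987e+00] t 17.4 F [-0.4  0.7 -3.2]
[ 1.720e-01 -2.820e-01 -3.328e+00 -6.600e-02  3.700e-02 -3.000e-03] 32.25021329539044 17.75
pos [ 568.  -172.3   83.4] yaw [ 3.142 -0.     1.987] t 17.75 F [ 0.4 -0.3 -3.1]
```

View pics/s10c.png

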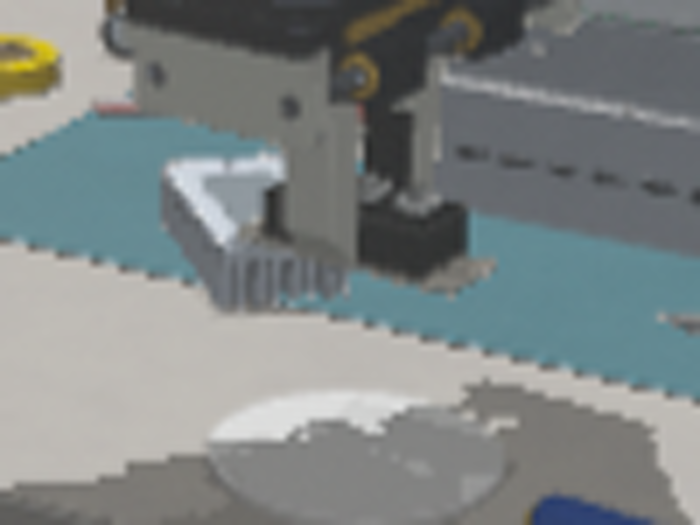

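View pics/w14.png

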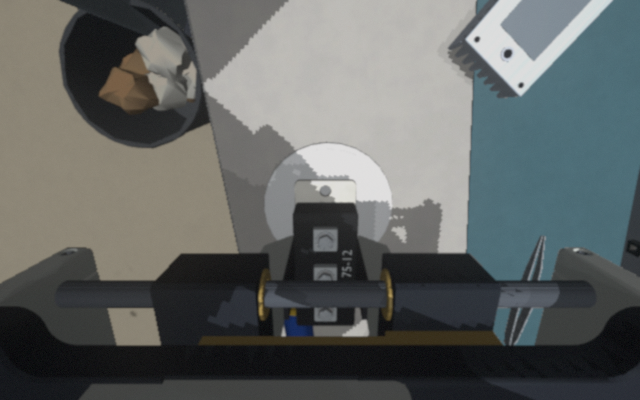

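Force is 3.3 N (about 340 g) against 0.9 N, so the white-pad module is the heavy one. Before moving I'll check the clearance to the large device behind the heat sink.

Run:
```python
from h import *
im=cv2.imread('pics/top0.png');cv2.imwrite('pics/tz.png',cv2.resize(im[0:180,220:420],None,fx=3.5,fy=3.3))
im=cv2.imread('pics/side0.png');cv2.imwrite('pics/sz.png',cv2.resize(im[80:240,310:500],None,fx=3.5,fy=3.5))
```

```text
(no output)
```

View pics/tz.png

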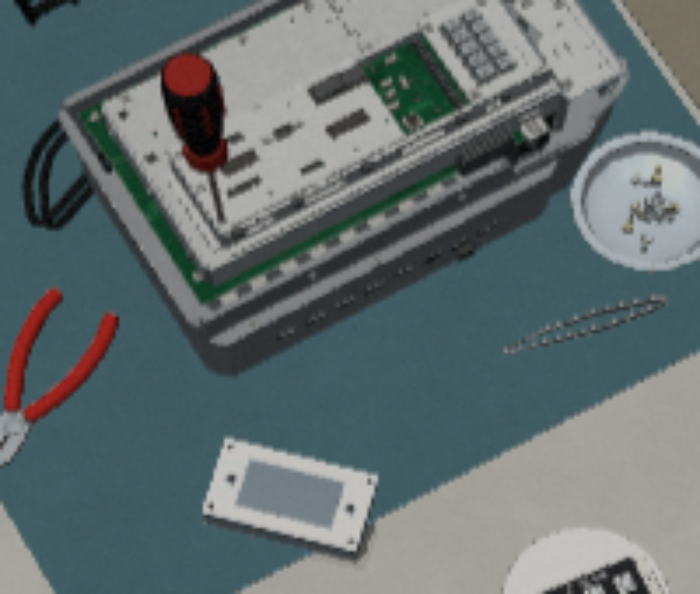

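View pics/sz.png

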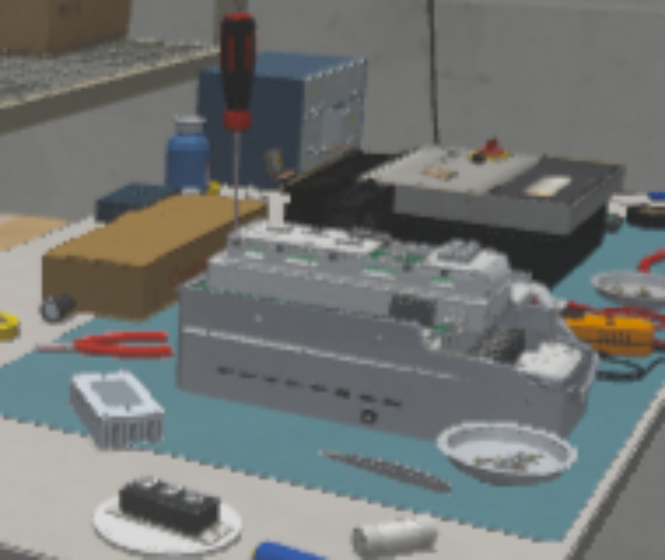

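Run:
```python
from h import *
cs=cams.calibration("side");ct=cams.calibration("top")
def tri(a,b):
    M=0;v=0
    for uv,c in((a,ct),(b,cs)):
        o=ray(uv,0,c);d=ray(uv,500,c)-o;d/=np.linalg.norm(d);P=np.eye(3)-np.outer(d,d);M=M+P;v=v+P@o
    return np.linalg.solve(M,v).round()
for n,a,b in(("base",(284,112.7),(361.4,190)),("top",(278,98.5),(361.4,162.3)),("sd base",(283.4,67),(377.7,143)),("sd top",(274,22.7),(377.7,84))): print(n,tri(a,b))
from plan import plan
plan([568.1,-172.3,83.3,1.987],[(568.1,-172.3,108,1.987),(642,20.5,108,1.305)],step=22,turn=.06)
```

```text
base [738.  63.   5.]
top [737.  69.  96.]
sd base [783.  53. 156.]
sd top [777.  56. 335.]
[{"linear": [0.0, 0.0, -12.4], "yaw": -0.0}, {"linear": [0.0, 0.0, -12.3], "yaw": -0.0}, {"linear": [12.2, 12.1, -0.0], "yaw": 0.057}, {"linear": [12.9, 11.4, -0.0], "yaw": 0.057}, {"linear": [13.5, 10.7, -0.0], "yaw": 0.057}, {"linear": [14.1, 9.9, -0.0], "yaw": 0.057}, {"linear": [14.6, 9.1, -0.0], "yaw": 0.057}, {"linear": [15.1, 8.2, -0.0], "yaw": 0.057}]
[{"linear": [15.6, 7.3, -0.0], "yaw": 0.057}, {"linear": [16.0, 6.4, -0.0], "yaw": 0.057}, {"linear": [16.3, 5.5, -0.0], "yaw": 0.057}, {"linear": [16.6, 4.6, -0.0], "yaw": 0.056}, {"linear": [16.8, 3.6, -0.0], "yaw": 0.057}, {"linear": [17.0, 2.7, -0.0], "yaw": 0.056}]
end [641.983, 20.55, 108.0, 1.305]
```

{"fn": "jog_arm", "kwargs": {"commands": [{"linear": [0.0,0.0,-6],"yaw": 0},{"linear": [0,0,-12],"yaw": 0},{"linear": [0,0,-6.7],"yaw": 0},{"linear": [12.2,12.1,0],"yaw": 0.057},{"linear": [12.9,11.4,0],"yaw": 0.057},{"linear": [13.5,10.7,0],"yaw": 0.057},{"linear": [14.1,9.9,0],"yaw": 0.057},{"linear": [14.6,9.1,0],"yaw": 0.057}]}}

```text
clock: 18.47
position: [599.3, -91.3, 108.7]
tool_rot: [3.141, 0.0, 1.699]
wrist_force: [-0.4, 0.6, -3.8]
gripper_width: 32.3
```

{"fn": "jog_arm", "kwargs": {"commands": [{"linear": [15.1,8.2,0],"yaw": 0.057},{"linear": [15.6,7.3,0],"yaw": 0.057},{"linear": [0,0,0],"yaw": 0},{"linear": [0,0,0],"yaw": 0},{"linear": [0,0,0],"yaw": 0}]}}

```text
clock: 18.88
position: [611.1, -60.2, 108.3]
tool_rot: [3.141, 0.0, 1.589]
wrist_force: [0.5, 0.4, -3.6]
gripper_width: 32.8
```

```bash
python3 -c "
from wl import *
look([('heat_sink',28)],'pics/w15.png')
im,c=look([('heat_sink',28)],'pics/t15.png','top')
cv2.imwrite('pics/t15c.png',cv2.resize(im[20:240,200:440],None,fx=3,fy=2.7))
"
```

```text
pos [611.1 -60.2 108.3] yaw [3.141 0.    1.589] t 18.88 F [ 0.5  0.4 -3.6]
   heat_sink 0.71 [369. 103.] rect [641.5  19.8] [104.4  57. ] 74.4 mean [642.1  23. ] ax 74.5
   heat_sink 0.19 [325. 242.] rect [ 611.2 -110.7] [ 56.7 147.3] 0.9 mean [610.9 -96.5] ax 91.3
   tip 0.97 [110. 364.] [639.4  19.   28. ]
pos [611.  -60.7 108.2] yaw [3.142 0.    1.587] t 19.03 F [ 0.   0.6 -2.7]
```

View pics/w15.png

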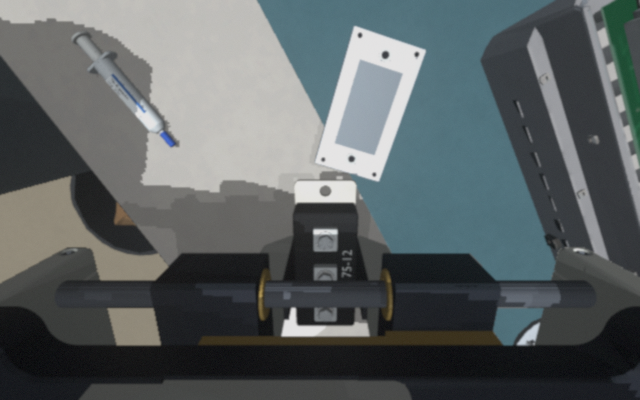

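View pics/t15c.png

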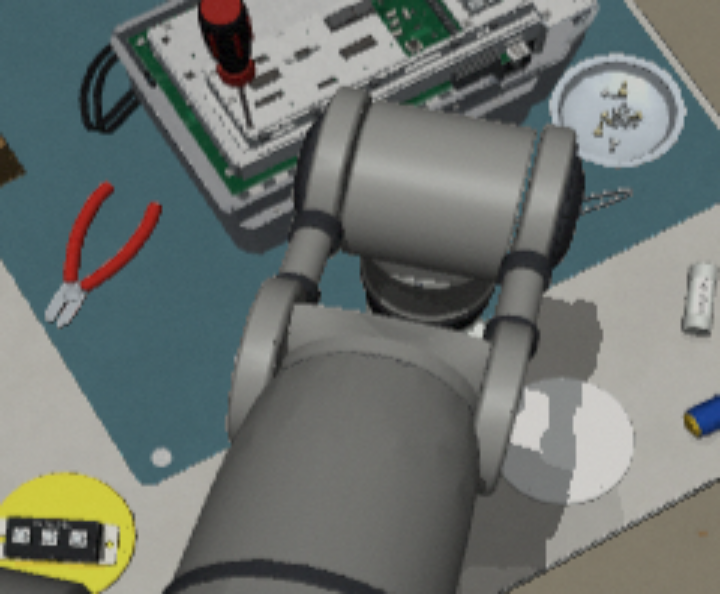

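Run:
```python
from plan import plan
plan([611.0,-60.5,108.3,1.588],[(640,14,108.3,1.320),(641.5,20,108.3,1.300)],step=15,turn=.06)
```

```text
[{"linear": [12.3, 5.0, -0.0], "yaw": 0.045}, {"linear": [12.6, 4.5, -0.0], "yaw": 0.045}, {"linear": [12.7, 3.9, -0.0], "yaw": 0.044}, {"linear": [12.9, 3.4, -0.0], "yaw": 0.045}, {"linear": [13.0, 2.8, -0.0], "yaw": 0.045}, {"linear": [13.2, 2.2, -0.0], "yaw": 0.044}, {"linear": [6.2, -0.1, -0.0], "yaw": 0.02}]
end [641.492, 20.03, 108.3, 1.3]
```

{"fn": "jog_arm", "kwargs": {"commands": [{"linear": [12.3,5.0,0],"yaw": 0.045},{"linear": [12.6,4.5,0],"yaw": 0.045},{"linear": [12.7,3.9,0],"yaw": 0.044},{"linear": [12.9,3.4,0],"yaw": 0.045},{"linear": [13.0,2.8,0],"yaw": 0.045},{"linear": [13.2,2.2,0],"yaw": 0.044},{"linear": [6.2,-0.1,0],"yaw": 0.02}]}}

```text
clock: 19.77
position: [642.2, 21.9, 108.1]
tool_rot: [3.141, -0.001, 1.298]
wrist_force: [-1.0, -0.5, -3.7]
gripper_width: 32.2
```

{"fn": "jog_arm", "kwargs": {"commands": [{"linear": [0,0,0],"yaw": 0},{"linear": [0,0,0],"yaw": 0},{"linear": [0,0,0],"yaw": 0},{"linear": [0,0,0],"yaw": 0},{"linear": [0,0,0],"yaw": 0},{"linear": [0,0,0],"yaw": 0}]}}

```text
clock: 20.27
position: [641.6, 20.2, 108.2]
tool_rot: [3.142, -0.0, 1.299]
wrist_force: [-0.2, 0.1, -3.4]
gripper_width: 32.6
```

```bash
python3 -c "
from sv import *
sv('s16',[640,20,100])
im,c=look([],'pics/w16.png')
im,ct=look([],'pics/t16.png','top')
s=r.read_state();print(s['gripper_width'],s['joint_vel'].round(3))
from ov import box
w=cv2.imread('pics/w16.png')
R=lambda yaw:np.array([[np.sin(yaw),np.cos(yaw)],[-np.cos(yaw),np.sin(yaw)]])
P=[proj(np.r_[np.array([641.5,20])+R(1.3)@np.array([a*28,b*52]),30],c) for a,b in((-1,-1),(1,-1),(1,1),(-1,1))]
cv2.polylines(w,[np.array(P).astype(np.int32)],True,(0,0,255),1)
for z0 in(110,):
  for Q in box(s['position'][:2],s['tool_rot'][2],z0): cv2.polylines(w,[np.array([proj(q,c) for q in Q]).astype(np.int32)],True,(0,255,0),1)
cv2.imwrite('pics/w16o.png',w)
"
```

```text
pos [641.6  20.2 108.2] yaw [ 3.142 -0.     1.299] t 20.27 F [-0.2  0.1 -3.4]
pos [641.6  20.3 108.2] yaw [ 3.142 -0.     1.299] t 20.32 F [-0.1  0.3 -3. ]
pos [641.7  20.4 108.2] yaw [ 3.142 -0.     1.299] t 20.37 F [ 0.2 -0.3 -3.5]
32.26197047452004 [ 0.003  0.    -0.    -0.003 -0.     0.001]
```

View pics/w16o.png

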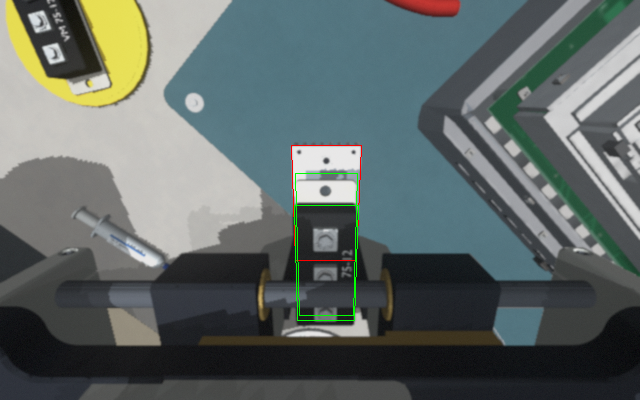

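View pics/s16c.png

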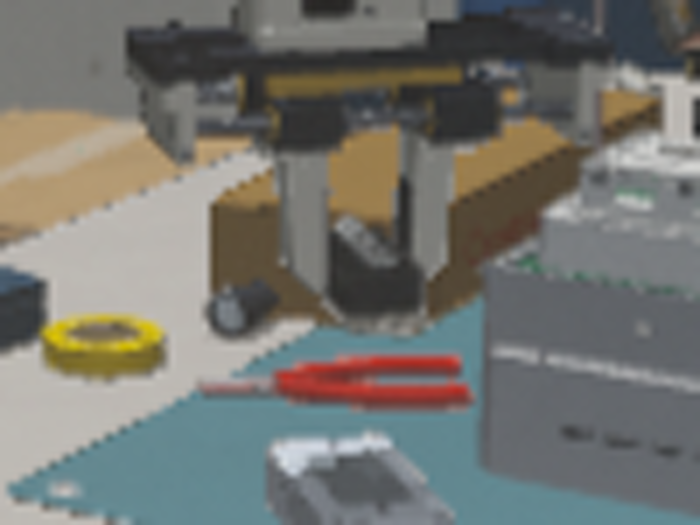

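View pics/s16.png

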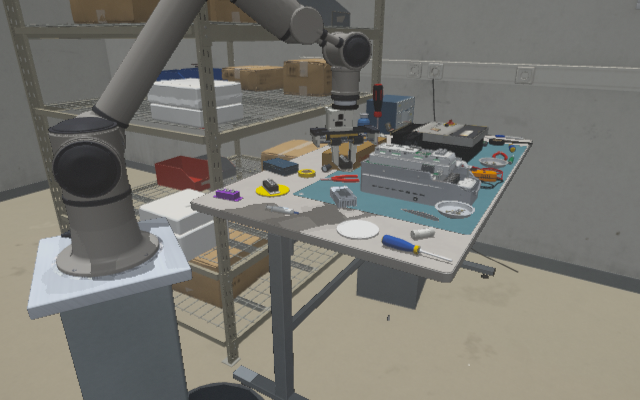

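```bash
python3 -c "
import cv2
a,b,c=[cv2.imread(f'pics/{n}.png',0) for n in('w13','w14','w16')]
for box in((305,225,30,40),(340,245,16,35),(300,195,50,20)):
  x,y,w,h=box;T=b[y:y+h,x:x+w]
  for n,i in(('pad',a),('sink',c)):
    r=cv2.matchTemplate(i[y-15:y+h+15,x-15:x+w+15],T,cv2.TM_CCOEFF_NORMED);_,v,_,l=cv2.minMaxLoc(r);print(n,box,round(v,3),l[0]-15,l[1]-15)
"
```

```text
pad (305, 225, 30, 40) 0.998 0 0
sink (305, 225, 30, 40) 0.979 0 0
pad (340, 245, 16, 35) 0.995 0 0
sink (340, 245, 16, 35) 0.996 0 0
pad (300, 195, 50, 20) 0.969 -5 0
sink (300, 195, 50, 20) 0.931 1 0
```

View pics/w13.png

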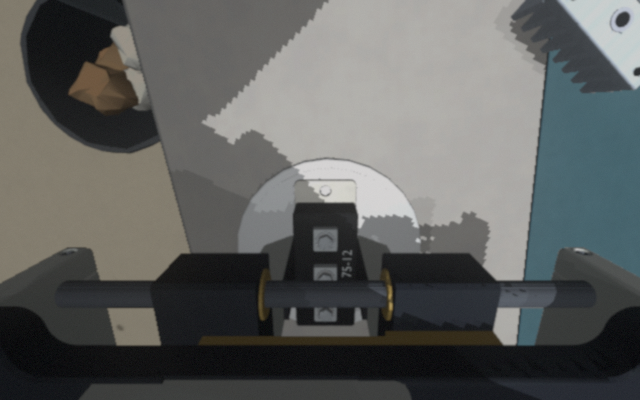

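The images show no slip or tilt since the lift. The module sits over the middle of the heat sink, and the light one lies flat on the yellow pad. Handing in.

```bash
python3 -c "
from rig import r
s=r.read_state();print(s['position'],s['joint_vel'].round(3),s['gripper_width'],s['clock']);print(r.sign_off())"
```

```text
[641.68066248  20.45144797 108.16244404] [ 0.003  0.    -0.    -0.003 -0.     0.001] 32.26197047452004 20.4167
the job is handed in; nothing more can be done
None
```

The job is handed in at 20.4 s, with the heavy module held about 8 cm above the middle of the heat sink.

- **Weighing:** I lifted the yellow-pad module 8 cm, read about 0.9 N (roughly 90 g), and set it back flat on the yellow pad. I then lifted the white-pad module 8 cm and read about 3.3 N (roughly 340 g), so that is the heavy one. I did not set it back down on the white pad, since you asked for it not to be put down.
- **Final position:** The tool is at (641.7, 20.4) mm with its length axis at 1.299 rad. The wrist camera put the heat sink's middle at (641.5, 19.8) with its axis at 74.4° (1.299 rad). The underside works out at about 80 mm above the mounting face, from how far the tool rose. The arm is still, the tool is pointing straight down, and the opening is 32 mm.
- **No slip:** Comparing the wrist pictures from on the pad, after the lift and over the heat sink showed no movement of the module in the grip.

**What disagreed:**
- **Fingertip position:** My first close on the yellow-pad module shut above its case without touching it. The fingertips stood about 7 mm behind the tool point in the images, not 14 mm ahead as stated. I reopened, went about 20 mm lower and gripped properly; the pictures showed the module had not moved.
- **Set-down force:** Setting the light module down pressed it with about 5.5 N.
- **Overlay fit:** In the last overlay, the near edges and terminals fit well. The far edge of the base plate was about 7 pixels off, which I put down to camera calibration.

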